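# Slide the crock into the drying cupboard

## Task

Take the small drying cupboard's door by its bar handle and swing it open to a right angle or wider. Then slide the wide clay crock along the table, without lifting or tipping it, through the doorway until it is wholly inside behind the front edges of the side walls. Leave the door open that wide and every other pot and object where it stands.

Things in the scene. Friction and masses are not known exactly. Their poses are not given: they have to be found in the camera images.
- cupboard: Fixed drying cupboard, 220 deep (own x) x 260 wide (own y) x 225 mm high, no floor (things slide in on the table). Wooden side walls 12 mm, clear back 8 mm thick. Origin: centre of its footprint at table height; own -x is the front with the door; inside is x -110 to +102, y -118 to +118 mm. Clear 6 mm roof sheet (underside at 225 mm) overhangs the front edges by 45 mm.
- doorway (a point): Middle of the doorway at table height, in the plane of the front edges of the side walls (cupboard x = -110 mm); axes as the cupboard's.
- door (a joint): Angle of the cupboard's single wooden door (256 wide, 216 high, 15 mm thick, lower edge 5 mm above the table), 0 shut, growing to 1.9 rad as its free edge swings out to the robot side. It stays where it is left.
- hinge (a point): Point on the door's upright hinge axis, at the door's left edge (cupboard +y) in the plane of its inner face, 105 mm above the table. Turns with the door: door closed, its axes are the cupboard's; the door extends 256 mm along its -y, the handle side faces its -x.
- pull (a point): Steel bar handle on the door, upright round bar 12 mm thick and 102 mm long on two short stems 76 mm apart. Origin: middle of the bar, 113 mm above the table, 34 mm out from the door's outer face, 32 mm from the door's free edge (hinge frame x = -49, y = -224 mm).
- crock: Wide open-topped clay crock, 110 mm across, 85 mm high, wall 6 mm, upright on the table in front of and to the right of the cupboard. The widest of the clay pots. Origin: centre of its underside, z up.
- vase: Closed narrow clay vase, 72 mm across, 105 mm high, standing near the right front corner of the cupboard; must be left alone. Origin: centre of its underside.
- beaker: Clay beaker, 66 mm across, 100 mm high, already drying at the back inside the cupboard; must be left alone. Origin: centre of its underside.
- bowl: White bowl 120 mm across, 50 mm high, left of the cupboard; must be left alone. Origin: centre of its underside.
- jar: Closed glass jar 72 mm across, 90 mm high, left of the cupboard; must be left alone. Origin: centre of its underside.
- sponge: Yellow block sponge 110 x 70 x 45 mm on the right of the table; must be left alone. Origin: centre of its underside.
- tin: White paint tin 80 mm across, 110 mm high, far to the left; must be left alone. Origin: centre of its underside.
Things that resemble listed ones, but are neither listed nor needed, are in the scene too. What is shaped like the crock but purple or turquoise is not meant.

How it is judged:
On the way, in this order (a step that is already met when the one before it is completed fails the run):
1. the door is drawn open past 0.5 rad with the fingers on its handle (contact force between the fingers and door_c1 above 0.3 N and value of joint door above 0.5 rad), for 0.1 s.
2. the door is open to about a right angle or wider, the crock still outside (value of joint door above 1.5 rad and x of crock in the frame of doorway below 0 m), for 0.2 s.
At the end, for the whole second after the job is handed in: The door stands open at 1.5 rad or more, and the crock stands upright, at rest on the table, wholly inside the cupboard: its centre at least 53 mm behind the plane of the front edges and within 70 mm of the doorway's middle sideways (value of joint door above 1.5 rad and x of crock in the frame of doorway between 0.053 and 0.17 m and y of crock in the frame of doorway between -0.07 and 0.07 m and angle between crock's own z axis and vertical below 0.1 rad and linear speed of crock below 0.02 m/s and height (world z) of crock below 0.01 m); the robot touches nothing.
It fails at once if the crock is lifted more than 15 mm (height (world z) of crock above 0.015 m).
It fails at once if the crock is tipped more than 0.35 rad (angle between crock's own z axis and vertical above 0.35 rad).
It fails at once if another object is shifted more than 25 mm (distance of any of vase, beaker, bowl, jar, sponge, tin from where it was at the start of the episode above 0.025 m).
It fails at once if another object is tipped over (angle between any of vase, beaker, jar, tin's own z axis and vertical above 0.5 rad).
It also fails if it takes over 72 s, if anything falls off the work surface, if the arm or the gripper's body presses on something with over 40 N, if the wrist force passes 120 N, or if a joint passes its speed limit or range.

## Robot

A 6-joint arm with a two-finger parallel gripper is mounted at the origin on the work surface. World frame = base frame: x ahead of the robot, y to its left, z up, the work surface at z = 0. Lengths are in m, angles in rad, forces in N, time in s.
With the tool pointing down it reaches from about 0.35 to 0.875 m from the base axis. Payload 4.2 kg.
Tool frame: the origin (TCP) lies at the very end of the fingers, on their centre line; the grasp point (between the pads) lies 19 mm behind it (bot.grasp_offset is the distance from the TCP to the grasp point, in m); z points along the fingers, y is the line along which they close (so a half turn about z gives the same grasp; the last joint's range is limited). The gripper opens to 87 mm and grips with 3 to 60 N. Pads are 19 mm wide; open, the fingers measure 117 mm over their backs; the gripper's body (75 mm by 190 mm) begins 51 mm behind the grasp point.
Start: joints at [-1.048, 0.385, 0.008, 0, -1.194, -0.259], TCP at [0.163, -0.603, 0.191] pointing down, gripper open.
Joint ranges: [-3.14, 3.14], [-1.21, 2.06], [-1.07, 1.41], [-3.16, 2.05], [-2.99, -0.16], [-3.1, 3.1]. Speed limits (rad/s): [2.79, 2.79, 3.14, 3.14, 3.14, 3.14].

## Interface

Orientations are given as a 3x3 rotation matrix whose columns are the frame's x, y, z axes.
In Python, from cell import bot gives the robot as it stands.
- The arm moves only by the tool play_rows, never from a script. Its arguments are lists of equal length, an entry for each row: "turn": the turn, a rotation vector about the tool's x, y, z in rad, a list of three; "translation": the shift along the tool's x, y, z in cm, a list of three; "hand": the opening, from 0 (shut) to 1 (fully open). In form: {"turn": [[ax, ay, az], ...], "translation": [[tx, ty, tz], ...], "hand": [hand, ...]}. A call has 1 to 12 rows; each row is the pose to reach, as a shift and turn from the pose commanded when the call began, along the tool's axes at that moment; what a row does not reach only later rows make up. A row lasts 1/12 s, in which the tool goes at most 41.7 mm and 7.16 degrees, less where a joint would pass 70% of its speed; a pose out of reach is approached as far as the arm can. A call with a gripper value outside its range is refused whole. The fingers move at their own pace and stop on an object; "squeeze" is the grip in N (left out, the last holds). Time passes only in rows, so rows that repeat a pose let the fingers close. It gives the time, the measured TCP pose, the force, the opening and the grip force at its end, in the units of the state.
- bot.state(): the state, without advancing time (a new reading comes with each control period).
- bot.capture(name): name is "scene" or "top" or "wrist"; returns the picture (400x640x3 uint8, red, green, blue); there is no depth.
- bot.calibration(name): a dict with "K" (3x3 intrinsics, pixels), "view" (4x4, takes a point from world to camera coordinates); the wrist camera has in their place "T_tool_cam" (4x4, takes a point from camera to tool coordinates, whose origin is the TCP and whose axes are the flange's). Camera axes: x right, y up, looking along -z (the intrinsics and any distortion apply to the point x, -y, -z); pixel columns grow to the right and rows downward; lengths in m; the calibration is good to about 2 mm. The wrist camera is an equidistant fisheye: a pixel r from the principal point sees the ray r / f radians off the axis. A picture is of the moment at which its call begins: read the wrist's pose just before it. calibration takes no time and is no camera call.
- bot.job_done(): hands the job in; it is judged then, once.
The state is a dict: "time_s": time; "joint_positions": joint angles; "joint_velocities": joint speeds; "joint_efforts": joint torques, N m; "eef_pos": TCP position; "eef_rot": TCP orientation; "wrist_force": force on the tool from outside, world axes, zero at the start; "ft_torque": the same for the moment, N m; "gripper_width": finger opening in m; "gripper_force": force on a finger pad.
Only numpy, scipy, OpenCV 4.12 (cv2) and the standard library are available. Lean on these libraries where they do the work, as an engineer would, in place of code of your own. Each camera call takes 0.05 s, during which the arm holds its last target. There are 200 camera calls.

## Working session

There is one attempt and no reset: what is moved stays moved. The work goes in short steps, Python scripts to look and compute and a tool call to move; the robot and the scene stay as the last step left them, time stands still between calls to the robot, and variables do not carry over. Pictures are saved under pics/ and viewed, at most 10 in all, crops included, and the job is handed in when it is done.

Besides the shell and the picture viewer there is one more tool, called after "Request:" as name(argument=value, ...) on one line, values as JSON. play_rows: Moves the arm, as the interface text tells. Its arguments: {"type":"object","properties":{"turn":{"type":"array","items":{"type":"array","items":{"type":"number"}}},"translation":{"type":"array","items":{"type":"array","items":{"type":"number"}}},"hand":{"type":"array","items":{"type":"number"}},"squeeze":{"type":"number"}},"required":["turn","translation","hand"]}

```bash
mkdir -p pics; python3 - <<'E'
from cell import bot
import cv2,numpy as np
for n in("scene","top"):
    im=bot.capture(n); cv2.imwrite(f"pics/{n}0.png",im[:,:,::-1]); c=bot.calibration(n); print(n,{k:np.round(v,4).tolist() for k,v in c.items() if hasattr(v,'__len__')})
s=bot.state();print(s)
E
```

```text
scene {'K': [[367.8509, 0.0, 320.3826], [0.0, 367.8509, 198.407], [0.0, 0.0, 1.0]], 'view': [[-0.3736, -0.9275, 0.0095, 0.2198], [0.8256, -0.3279, 0.4592, -0.4908], [-0.4228, 0.1794, 0.8883, -1.1492], [0.0, 0.0, 0.0, 1.0]]}
top {'K': [[456.0971, 0.0, 320.0648], [0.0, 456.0971, 202.1996], [0.0, 0.0, 1.0]], 'view': [[-0.0249, -0.9996, 0.0155, 0.013], [0.9958, -0.0234, 0.0883, -0.5524], [-0.0879, 0.0177, 0.996, -1.6208], [0.0, 0.0, 0.0, 1.0]]}
{'time_s': 0.1, 'joint_positions': array([-1.04840094e+00,  3.85483924e-01,  6.74118122e-03, -4.52017522e-04,
       -1.19402319e+00, -2.58559539e-01]), 'joint_velocities': array([-0.00040306, -0.00049889,  0.00288668,  0.00115429,  0.0006848 ,
       -0.00113138]), 'joint_efforts': array([-4.13948364e-04, -3.91690421e+01,  1.87935752e+01,  4.23191696e+00,
        1.34442977e-02, -7.13787267e-05]), 'eef_pos': array([ 0.16281784, -0.60277745,  0.19035563]), 'eef_rot': array([[-9.65440185e-01, -2.60623994e-01, -6.18478357e-04],
       [-2.60624710e-01,  9.65438288e-01,  1.91659868e-03],
       [ 9.75910820e-05,  2.01155213e-03, -9.99997972e-01]]), 'wrist_force': array([0.2377055 , 0.64435035, 0.61031847]), 'ft_torque': array([-0.01200259,  0.02445334, -0.03193491]), 'gripper_force': 0.0, 'gripper_width': 0.0871443978568877}
```

View pics/scene0.png

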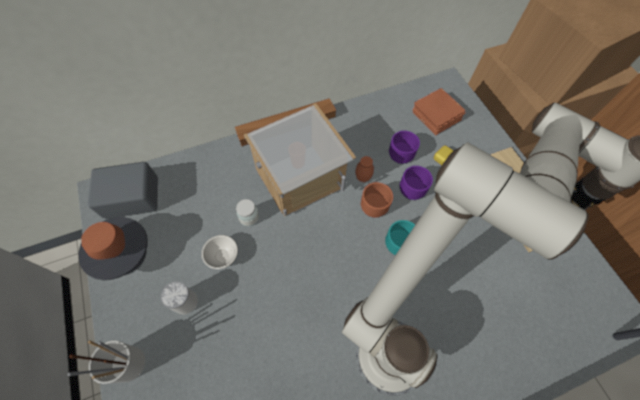

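View pics/top0.png

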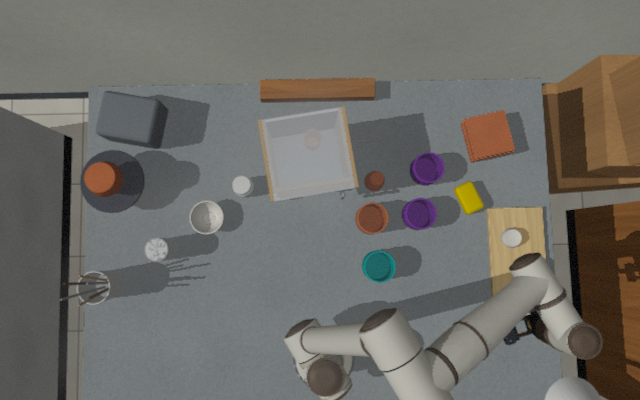

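The top view shows the cupboard at about (308,155), with the handle near (342,195). Crock candidates:
- clay pot (372,218)
- vase (375,181)
- purple pots (419,213) and (428,168)
- turquoise pot (379,266)
- clay pot on the black disc (103,180)

I choose (372,218), because it is open, clay and to the right front of the cupboard. Next is one close crop to check it.

```bash
python3 - <<'E'
import cv2,numpy as np
a=cv2.imread('pics/top0.png')[95:245,245:445]; cv2.imwrite('pics/c1.png',cv2.resize(a,None,fx=4,fy=4,interpolation=cv2.INTER_CUBIC))
E
cat > h.py <<'E'
from cell import bot
import cv2,numpy as np
np.set_printoptions(precision=4,suppress=True)
def ray(n,u,v):
    c=bot.calibration(n);K=np.array(c['K']);V=np.array(c['view']);R=V[:3,:3];o=-R.T@V[:3,3]
    d=R.T@np.array([(u-K[0,2])/K[0,0],-(v-K[1,2])/K[1,1],-1]);return o,d
def on(n,u,v,z):
    o,d=ray(n,u,v);return o+d*(z-o[2])/d[2]
def px(n,p):
    c=bot.calibration(n);K=np.array(c['K']);V=np.array(c['view']);q=V[:3,:3]@np.array(p)+V[:3,3]
    return np.array([K[0,0]*q[0]/-q[2]+K[0,2],-K[1,1]*q[1]/-q[2]+K[1,2]])
E
```

```text
(no output)
```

View pics/c1.png

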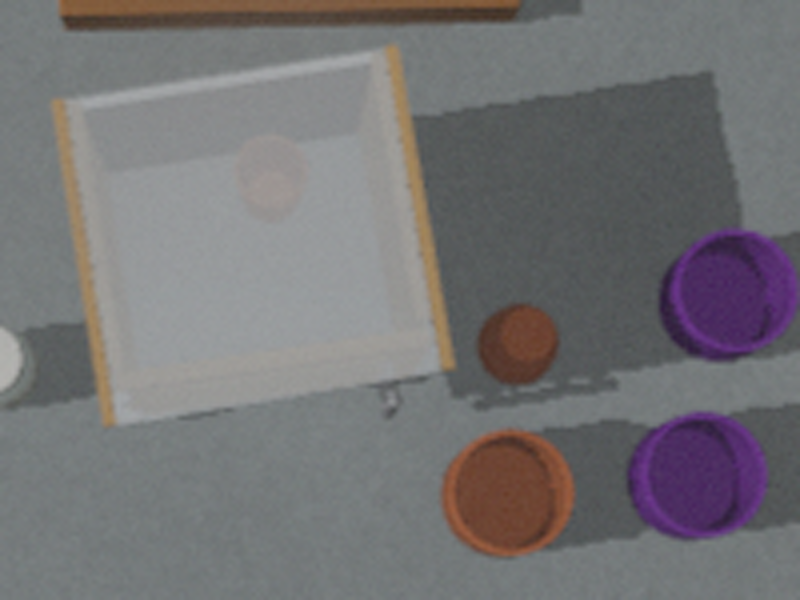

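The crop confirms an open clay crock with its rim centre at crop (508,493), and the vase at (518,343). The handle bar is at (390,400). The left wall strip runs (58,100)-(108,425) and the right one (393,45)-(450,368). Now I'll measure positions.

```bash
python3 - <<'E'
from h import *
f=lambda x,y:((x+.5)/4-.5+245,(y+.5)/4-.5+95)
o,_=ray('top',0,0);print('cam',o)
for n,x,y in[('BL',53,100),('BR',398,45),('FL',105,425),('FR',455,368)]: print(n,on('top',*f(x,y),.228))
im=cv2.imread('pics/top0.png');hsv=cv2.cvtColor(im,cv2.COLOR_BGR2HSV)
def comps(hsv,lo,hi,mn=60):
    m=cv2.inRange(hsv,lo,hi);n,l,s,c=cv2.connectedComponentsWithStats(m)
    return [(s[i].tolist(),c[i]) for i in range(1,n) if s[i][4]>mn]
for n in('top','scene'):
    h=cv2.cvtColor(cv2.imread(f'pics/{n}0.png'),cv2.COLOR_BGR2HSV)
    for r in comps(h,(3,110,50),(14,255,255),80): print(n,r)
# rim ellipse of crock: blob bbox in top
print('crock rim',on('top',*f(508,493),.085),'edges',on('top',*f(443,493),.085),on('top',*f(574,493),.085))
print('vase top',on('top',*f(528,330),.105)); print('beaker', on('top',*f(270,165),.1))
print('handle top',on('top',*f(390,386),.164),'bot',on('top',*f(391,412),.164), on('top',*f(391,400),.113))
a=cv2.imread('pics/scene0.png')[100:250,235:435]; cv2.imwrite('pics/c2.png',cv2.resize(a,None,fx=4,fy=4,interpolation=cv2.INTER_CUBIC))
E
```

```text
cam [0.4079 0.0287 1.6628]
BL [0.8048 0.1958 0.228 ]
BR [ 0.8442 -0.0821  0.228 ]
FL [0.5425 0.1582 0.228 ]
FR [ 0.5813 -0.1195  0.228 ]
top ([260, 78, 115, 21, 1965], array([316.7501,  88.116 ]))
top ([558, 109, 21, 31, 159], array([568.1132, 124.717 ]))
top ([461, 110, 54, 52, 1958], array([487.3458, 135.6343]))
top ([551, 153, 35, 23, 129], array([566.093 , 162.7752]))
top ([84, 162, 39, 34, 1048], array([103.2195, 178.2719]))
top ([365, 172, 19, 18, 258], array([374.5078, 180.4225]))
top ([575, 201, 65, 199, 6563], array([611.4954, 293.7657]))
top ([356, 203, 32, 31, 790], array([371.5848, 218.0278]))
scene ([587, 74, 53, 65, 1903], array([620.9448, 109.7672]))
scene ([413, 89, 52, 45, 1370], array([438.2796, 110.7781]))
scene ([316, 99, 19, 19, 201], array([326.9254, 107.7761]))
scene ([236, 106, 72, 39, 436], array([259.8028, 124.0849]))
scene ([356, 157, 17, 24, 320], array([364.4094, 168.9688]))
scene ([577, 157, 18, 24, 220], array([583.5864, 168.1045]))
scene ([361, 183, 32, 34, 828], array([376.2331, 199.1739]))
scene ([584, 182, 56, 120, 3708], array([618.7424, 233.1928]))
scene ([82, 222, 43, 37, 1235], array([102.8988, 240.5287]))
crock rim [ 0.4885 -0.1768  0.085 ] edges [ 0.4898 -0.1204  0.085 ] [ 0.4871 -0.2342  0.085 ]
vase top [ 0.6278 -0.1964  0.105 ]
beaker [0.7785 0.0228 0.1   ]
handle top [ 0.5753 -0.0718  0.164 ] bot [ 0.5537 -0.072   0.164 ] [ 0.569  -0.0758  0.113 ]
```

View pics/c2.png

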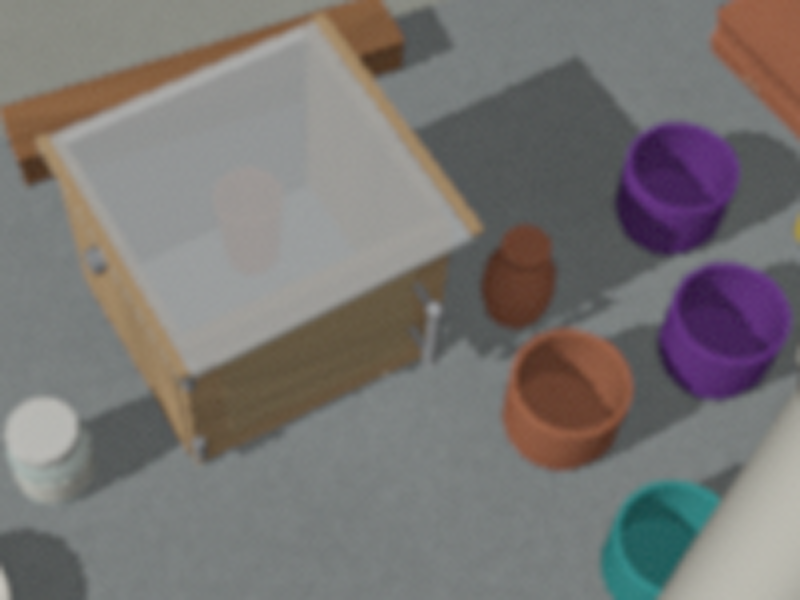

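The handle ray agrees with the cupboard fit (yaw 0.14, doorway (0.607, 0.026)): predicted handle (0.5716,-0.0757), measured (0.569,-0.0758). The crock is about 114 mm across and clear of the door's swing. In this scene crop the bar is at (432,330) with the roof overhanging it, so I will grip with the tool tilted.

```bash
cat >> h.py <<'E'
from scipy.spatial.transform import Rotation as Ro
YAW=.14; C=np.array([np.cos(YAW),np.sin(YAW),0]); L=np.array([-np.sin(YAW),np.cos(YAW),0])
DW=np.array([.6067,.0262,0])            # doorway
HG=DW+.128*L
def W(x,y,z): return DW+x*C+y*L+np.array([0,0,z])
def ori(al,th):
    z=np.array([np.sin(th)*np.cos(al),np.sin(th)*np.sin(al),-np.cos(th)]);y=np.array([-np.sin(al),np.cos(al),0])
    return np.c_[np.cross(y,z),y,z]
def handle(ph,z=.115):
    c,s=np.cos(ph),np.sin(ph); return HG+(-.049*c-.224*s)*C+(.049*s-.224*c)*L+np.array([0,0,z])
def rows(pts,start=None):
    """pts: list of (TCP pos, R) -> prints turn/translation relative to start (default measured)"""
    s=bot.state(); p0,R0=start if start else (s['eef_pos'],s['eef_rot'])
    for p,R in pts:
        print(np.round(Ro.from_matrix(R0.T@R).as_rotvec(),3).tolist(), np.round(100*R0.T@(np.array(p)-p0),1).tolist())
def tcp(g,R): return (np.array(g)+.019*R[:,2],R)
E
python3 - <<'E'
from h import *
print(np.array(bot.calibration('wrist')['T_tool_cam']))
R=ori(.14,np.radians(35));g=handle(0)
s=bot.state();print(tcp(g-.08*R[:,2],R)[0])
rows([(s['eef_pos']+[0.05,0.1,.09],s['eef_rot']),(np.array([.36,-.25,.28]),R),tcp(g-.08*R[:,2],R),tcp(g,R)])
E
```

```text
[[-0.0003  0.9597  0.281   0.0765]
 [ 1.      0.0006 -0.001   0.0005]
 [-0.0011  0.281  -0.9597 -0.1941]
 [ 0.      0.      0.      1.    ]]
[ 0.5369 -0.0806  0.165 ]
[0.0, 0.0, 0.0] [-7.4, 8.4, -9.0]
[0.04, -0.61, 0.119] [-28.2, 28.9, -8.9]
[0.04, -0.61, 0.119] [-49.7, 40.7, 2.6]
[0.04, -0.61, 0.119] [-54.3, 40.1, 9.2]
```

Request:
play_rows(turn=[[0,0,0],[0,0,0],[0,0,0],[0,-0.1,0],[0,-0.2,0],[0.02,-0.3,0.06],[0.04,-0.4,0.08],[0.04,-0.5,0.1],[0.04,-0.61,0.12],[0.04,-0.61,0.12],[0.04,-0.61,0.12],[0.04,-0.61,0.12]], translation=[[-2,3,-4],[-4.5,5,-7],[-7.4,8.4,-9],[-10,11,-9],[-13,14,-9],[-16,17,-9],[-19,20,-9],[-22,23,-9],[-25,26,-9],[-28.2,28.9,-9],[-28.2,28.9,-9],[-28.2,28.9,-9]], hand=[1,1,1,1,1,1,1,1,1,1,1,1])

```text
time_s: 1.1
eef_pos: [0.3597, -0.2475, 0.2814]
eef_rot: [[-0.81, -0.143, 0.569], [-0.118, 0.99, 0.081], [-0.575, -0.002, -0.818]]
wrist_force: [0.1, 0.6, -0.0]
gripper_width: 0.0872
gripper_force: 0.0
```

```bash
python3 - <<'E'
from h import *
R=ori(.14,np.radians(35));g=handle(0)
s=bot.state();print(s['eef_pos'],s['joint_positions'],s['time_s'])
rows([tcp(g-.08*R[:,2],R),tcp(g,R)])
E
```

```text
[ 0.3597 -0.2475  0.2814] [-0.5677 -0.195  -0.3966 -0.4822 -0.9378 -0.6562] 1.1
[0.0, 0.001, 0.003] [-9.6, 14.0, 21.0]
[0.0, 0.001, 0.003] [-9.6, 14.0, 29.0]
```

Request:
play_rows(turn=[[0,0,0],[0,0,0],[0,0,0],[0,0,0],[0,0,0],[0,0,0],[0,0,0],[0,0,0],[0,0,0],[0,0,0],[0,0,0],[0,0,0]], translation=[[-1,1.5,2],[-2,3,4],[-3,4.5,6],[-4,6,8],[-5,7.5,10.5],[-6,9,13],[-7,10.5,15.5],[-8,12,18],[-9,13,20],[-9.6,14,21],[-9.6,14,21],[-9.6,14,21]], hand=[1,1,1,1,1,1,1,1,1,1,1,1])

```text
time_s: 2.1
eef_pos: [0.537, -0.0847, 0.1627]
eef_rot: [[-0.813, -0.14, 0.566], [-0.116, 0.99, 0.078], [-0.571, -0.002, -0.821]]
wrist_force: [-0.1, -0.3, -0.0]
gripper_width: 0.0872
gripper_force: 0.0
```

```bash
cat >> h.py <<'E'
def wpx(p):
    s=bot.state();c=bot.calibration('wrist');K=np.array(c['K']);T=np.array(c['T_tool_cam'])
    t=s['eef_rot'].T@(np.array(p)-s['eef_pos']);q=np.linalg.inv(T)@np.r_[t,1]
    d=np.array([q[0],-q[1],-q[2]]);r=np.hypot(d[0],d[1]);a=np.arctan2(r,d[2])
    return np.array([K[0,2],K[1,2]])+K[0,0]*a*d[:2]/r
E
python3 - <<'E'
from h import *
R=ori(.14,np.radians(35));g=handle(0)
s=bot.state();print(s['eef_pos'])
print(bot.calibration('wrist')['K'])
print('bar top/bot',wpx(handle(0,.164)),wpx(handle(0,.062)), 'FR corner roof', wpx(W(-.045,-.14,.231)))
rows([tcp(g,R)])
cv2.imwrite('pics/w1.png',bot.capture('wrist')[:,:,::-1])
E
```

```text
[ 0.537  -0.0847  0.1627]
[[309.7069   0.     319.5694]
 [  0.     309.7069 199.6332]
 [  0.       0.       1.    ]]
bar top/bot [324.1374 254.529 ] [323.2935 160.9198] FR corner roof [260.4792 340.248 ]
[-0.002, -0.003, 0.002] [-0.2, 0.4, 7.8]
```

View pics/w1.png

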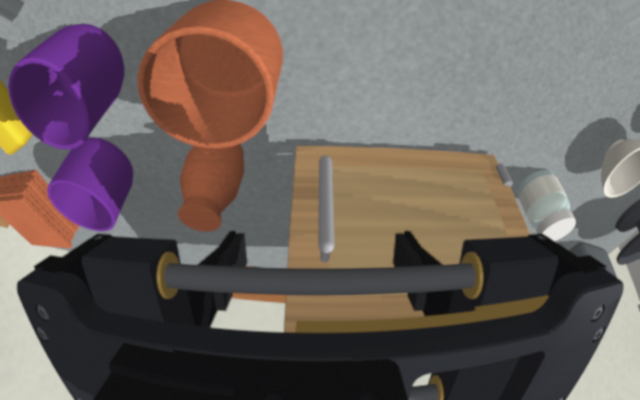

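The wrist view shows the bar from (327,250) to (326,158), within 3 px of the prediction and between the fingers. I'll advance and close.

Request:
play_rows(turn=[[0,0,0],[0,0,0],[0,0,0],[0,0,0],[0,0,0],[0,0,0],[0,0,0],[0,0,0],[0,0,0],[0,0,0],[0,0,0],[0,0,0]], translation=[[0,0.2,1.5],[-0.1,0.4,3],[-0.2,0.6,4.5],[-0.2,0.6,6],[-0.2,0.6,7],[-0.2,0.6,7.8],[-0.2,0.6,7.8],[-0.2,0.6,7.8],[-0.2,0.6,7.8],[-0.2,0.6,7.8],[-0.2,0.6,7.8],[-0.2,0.6,7.8]], hand=[1,1,1,1,1,1,1,0,0,0,0,0], squeeze=30)

```text
time_s: 3.15
eef_pos: [0.5839, -0.0798, 0.1054]
eef_rot: [[-0.813, -0.151, 0.562], [-0.115, 0.988, 0.099], [-0.57, 0.016, -0.821]]
wrist_force: [-0.5, 0.3, -0.9]
gripper_width: 0.0613
gripper_force: 0.0
```

```bash
python3 - <<'E'
from h import *
s=bot.state();print(s['eef_pos'],s['joint_positions'],s['gripper_width'],s['wrist_force'])
R0=ori(.14,np.radians(35));g0=s['eef_pos']-.019*s['eef_rot'][:,2];print(g0,handle(0))
off=g0-handle(0);off[:2]*=1
pts=[]
for i in range(1,13):
    ph=.4*i/12; pts.append(tcp(handle(ph,g0[2]),ori(.14-ph,np.radians(35-8*i/12))))
rows(pts)
E
```

```text
[ 0.5839 -0.0798  0.1054] [ 0.1089  0.2056 -0.603  -0.2358 -0.1606 -1.3116] 0.06127287338462386 [-0.4768  0.255  -0.9314]
[ 0.5732 -0.0816  0.121 ] [ 0.5716 -0.0757  0.115 ]
[0.039, 0.007, 0.028] [0.7, 0.7, -0.5]
[0.057, 0.019, 0.056] [1.3, 0.9, -0.9]
[0.075, 0.03, 0.084] [1.9, 1.1, -1.3]
[0.093, 0.041, 0.112] [2.6, 1.3, -1.7]
[0.111, 0.053, 0.141] [3.2, 1.6, -2.1]
[0.128, 0.064, 0.169] [3.8, 1.9, -2.5]
[0.145, 0.075, 0.198] [4.4, 2.2, -2.9]
[0.162, 0.086, 0.227] [5.0, 2.5, -3.3]
[0.178, 0.097, 0.257] [5.5, 2.8, -3.7]
[0.194, 0.109, 0.286] [6.1, 3.2, -4.0]
[0.21, 0.12, 0.316] [6.7, 3.6, -4.4]
[0.225, 0.13, 0.346] [7.2, 4.0, -4.8]
```

```bash
python3 - <<'E'
from h import *
rows([tcp(handle(0,.117),ori(.14,np.radians(29)))])
E
```

```text
[0.02, 0.101, 0.002] [0.5, 0.6, 0.3]
```

Request:
play_rows(turn=[[0.01,0.05,0],[0.02,0.1,0],[0.02,0.1,0],[0.02,0.1,0],[0.02,0.1,0],[0.02,0.1,0],[0.02,0.1,0],[0.02,0.1,0],[0.02,0.1,0],[0.02,0.1,0]], translation=[[0.3,0.4,0.2],[0.5,0.7,0.3],[0.5,0.7,0.3],[0.5,0.7,0.3],[0.5,0.7,0.3],[0.5,0.7,0.3],[0.5,0.7,0.3],[0.5,0.7,0.3],[0.5,0.7,0.3],[0.5,0.7,0.3]], hand=[0.6,0.6,0,0,0,0,0,0,0,0], squeeze=30)

```text
time_s: 3.98
eef_pos: [0.5805, -0.0736, 0.0997]
eef_rot: [[-0.866, -0.14, 0.48], [-0.123, 0.99, 0.067], [-0.485, -0.001, -0.875]]
wrist_force: [0.3, -2.1, 0.4]
gripper_width: 0.0106
gripper_force: 30.0
```

```bash
cat > pull.py <<'E'
from h import *
import sys
a,b,t0,t1=map(float,sys.argv[1:5])
s=bot.state();print(s['eef_pos'],s['joint_positions'],s['gripper_width'],s['gripper_force'],s['wrist_force'],s['time_s'])
g0=s['eef_pos']-.019*s['eef_rot'][:,2];d=g0-HG
ph=np.arctan2(-.224,-.049)-np.arctan2(d@L,d@C);print('grasp',g0,'phi est',ph,'r',np.hypot(d@L,d@C))
rows([tcp(handle(a+(b-a)*i/12,g0[2]),ori(.14-a-(b-a)*i/12,np.radians(t0+(t1-t0)*i/12))) for i in range(1,13)])
E
python3 pull.py 0 .35 29 25
```

```text
[ 0.5805 -0.0736  0.0997] [ 0.1552  0.2153 -0.6523  0.0418 -0.1975 -1.624 ] 0.010611632474945867 29.999601147137582 [ 0.3231 -2.1066  0.3741] 3.9833
grasp [ 0.5714 -0.0749  0.1163] phi est 0.0011268485254189997 r 0.2284763441057516
[0.013, 0.006, 0.027] [0.6, 0.0, -0.3]
[0.027, 0.011, 0.052] [1.2, 0.2, -0.6]
[0.041, 0.017, 0.078] [1.7, 0.4, -0.9]
[0.055, 0.023, 0.104] [2.3, 0.5, -1.2]
[0.068, 0.029, 0.13] [2.9, 0.7, -1.6]
[0.081, 0.035, 0.155] [3.4, 1.0, -1.9]
[0.094, 0.04, 0.182] [4.0, 1.2, -2.2]
[0.107, 0.046, 0.208] [4.5, 1.5, -2.5]
[0.12, 0.052, 0.234] [5.1, 1.7, -2.7]
[0.133, 0.058, 0.26] [5.6, 2.0, -3.0]
[0.146, 0.063, 0.286] [6.1, 2.4, -3.3]
[0.158, 0.069, 0.313] [6.6, 2.7, -3.6]
```

The grip holds (30 N, on the bar). Pulling.

Request:
play_rows(turn=[[0.013,0.006,0.027],[0.027,0.011,0.052],[0.041,0.017,0.078],[0.055,0.023,0.104],[0.068,0.029,0.13],[0.081,0.035,0.155],[0.094,0.04,0.182],[0.107,0.046,0.208],[0.12,0.052,0.234],[0.133,0.058,0.26],[0.146,0.063,0.286],[0.158,0.069,0.313]], translation=[[0.6,0,-0.3],[1.2,0.2,-0.6],[1.7,0.4,-0.9],[2.3,0.5,-1.2],[2.9,0.7,-1.6],[3.4,1.0,-1.9],[4.0,1.2,-2.2],[4.5,1.5,-2.5],[5.1,1.7,-2.7],[5.6,2.0,-3.0],[6.1,2.4,-3.3],[6.6,2.7,-3.6]], hand=[0,0,0,0,0,0,0,0,0,0,0,0])

```text
time_s: 4.98
eef_pos: [0.4982, -0.0561, 0.1029]
eef_rot: [[-0.894, 0.209, 0.395], [0.189, 0.978, -0.09], [-0.405, -0.005, -0.914]]
wrist_force: [-0.3, -1.1, -3.8]
gripper_width: 0.0112
gripper_force: 30.0
```

```bash
python3 pull.py .35 .7 25 22
```

```text
[ 0.4982 -0.0561  0.1029] [ 0.1344  0.0732 -1.0286  1.086  -0.1608 -2.9673] 0.011222485367576217 30.00966944731772 [-0.2948 -1.0689 -3.7902] 4.9833
grasp [ 0.4907 -0.0544  0.1203] phi est 0.36665040336079313 r 0.22934549049377148
[0.007, -0.015, 0.028] [0.2, 0.1, -0.1]
[0.019, -0.01, 0.055] [0.8, 0.2, -0.4]
[0.03, -0.006, 0.081] [1.4, 0.4, -0.6]
[0.042, -0.001, 0.108] [2.0, 0.6, -0.9]
[0.054, 0.003, 0.135] [2.6, 0.8, -1.2]
[0.065, 0.007, 0.162] [3.2, 1.0, -1.4]
[0.076, 0.012, 0.188] [3.8, 1.2, -1.7]
[0.088, 0.016, 0.215] [4.3, 1.5, -1.9]
[0.099, 0.021, 0.242] [4.9, 1.8, -2.2]
[0.11, 0.025, 0.269] [5.4, 2.1, -2.4]
[0.121, 0.029, 0.296] [6.0, 2.4, -2.6]
[0.131, 0.034, 0.323] [6.5, 2.7, -2.9]
```

```bash
python3 - <<'E'
from h import *
z=.119
rows([tcp(handle(p,z),ori(.14-p,np.radians(t))) for p,t in [(.37,21),(.38,17),(.40,14),(.42,12),(.445,11),(.47,10),(.495,10),(.52,10),(.545,10),(.57,10),(.6,10),(.6,10)]])
E
```

```text
[0.002, 0.051, 0.02] [0.2, 0.0, 0.1]
[0.005, 0.12, 0.029] [0.6, 0.1, -0.0]
[0.011, 0.173, 0.048] [1.1, 0.2, -0.2]
[0.016, 0.208, 0.067] [1.5, 0.3, -0.4]
[0.023, 0.225, 0.092] [2.1, 0.5, -0.6]
[0.03, 0.243, 0.116] [2.6, 0.6, -0.9]
[0.037, 0.243, 0.14] [3.1, 0.8, -1.1]
[0.044, 0.242, 0.164] [3.6, 1.0, -1.3]
[0.052, 0.242, 0.188] [4.1, 1.2, -1.5]
[0.059, 0.242, 0.212] [4.5, 1.5, -1.7]
[0.068, 0.242, 0.24] [5.1, 1.8, -2.0]
[0.068, 0.242, 0.24] [5.1, 1.8, -2.0]
```

Request:
play_rows(turn=[[0,0.05,0.02],[0,0.12,0.03],[0.01,0.17,0.05],[0.02,0.21,0.07],[0.02,0.225,0.09],[0.03,0.24,0.12],[0.04,0.24,0.14],[0.045,0.24,0.165],[0.05,0.24,0.19],[0.06,0.24,0.21],[0.07,0.24,0.24],[0.07,0.24,0.24]], translation=[[0.2,0,0.1],[0.6,0.1,0],[1.1,0.2,-0.2],[1.5,0.3,-0.4],[2.1,0.5,-0.6],[2.6,0.6,-0.9],[3.1,0.8,-1.1],[3.6,1.0,-1.3],[4.1,1.2,-1.5],[4.5,1.5,-1.7],[5.1,1.8,-2.0],[5.1,1.8,-2.0]], hand=[0,0,0,0,0,0,0,0,0,0,0,0])

```text
time_s: 5.98
eef_pos: [0.4491, -0.0297, 0.1046]
eef_rot: [[-0.881, 0.446, 0.16], [0.438, 0.895, -0.084], [-0.18, -0.004, -0.984]]
wrist_force: [-6.6, -7.8, 11.9]
gripper_width: 0.011
gripper_force: 30.0
```

```bash
python3 pull.py .6 .8 10 10
```

```text
[ 0.4491 -0.0297  0.1046] [ 0.4003  0.0912 -0.7403  0.2365 -0.6368 -2.616 ] 0.011038049490853498 30.03451037686318 [-6.6082 -7.8107 11.9481] 5.9833
grasp [ 0.4461 -0.0281  0.1233] phi est 0.5922875296817987 r 0.23058618939963202
[-0.001, 0.007, 0.015] [0.5, 0.2, -0.1]
[0.002, 0.007, 0.032] [0.9, 0.3, -0.2]
[0.005, 0.007, 0.048] [1.3, 0.4, -0.2]
[0.008, 0.007, 0.064] [1.6, 0.5, -0.3]
[0.011, 0.007, 0.081] [2.0, 0.6, -0.4]
[0.014, 0.007, 0.097] [2.3, 0.7, -0.4]
[0.017, 0.007, 0.114] [2.7, 0.9, -0.5]
[0.02, 0.007, 0.13] [3.0, 1.0, -0.6]
[0.023, 0.007, 0.146] [3.4, 1.1, -0.6]
[0.025, 0.007, 0.163] [3.8, 1.2, -0.7]
[0.028, 0.007, 0.179] [4.1, 1.4, -0.8]
[0.031, 0.007, 0.196] [4.4, 1.5, -0.8]
```

Request:
play_rows(turn=[[0,0,0.015],[0,0,0.03],[0,0,0.05],[0,0,0.065],[0.01,0,0.08],[0.01,0,0.1],[0.02,0,0.115],[0.02,0,0.13],[0.02,0,0.145],[0.02,0,0.145],[0.02,0,0.145],[0.02,0,0.145]], translation=[[0.5,0.2,-0.1],[0.9,0.3,-0.2],[1.3,0.4,-0.2],[1.6,0.5,-0.3],[2.0,0.6,-0.4],[2.3,0.7,-0.4],[2.7,0.9,-0.4],[3.0,1.0,-0.5],[3.4,1.1,-0.5],[3.4,1.1,-0.5],[3.4,1.1,-0.5],[3.4,1.1,-0.5]], hand=[0,0,0,0,0,0,0,0,0,0.4,0.5,0.5])

```text
time_s: 6.98
eef_pos: [0.4267, -0.0022, 0.1032]
eef_rot: [[-0.807, 0.57, 0.156], [0.562, 0.822, -0.095], [-0.183, 0.011, -0.983]]
wrist_force: [-0.2, 0.8, 0.5]
gripper_width: 0.0241
gripper_force: 0.0
```

```bash
python3 pull.py .75 .76 10 10 | head -2
```

```text
[ 0.4267 -0.0022  0.1032] [ 0.5032  0.0573 -0.794   0.2672 -0.6444 -2.8892] 0.024084459996765173 0.0 [-0.248   0.7684  0.5367] 6.9833
grasp [ 0.4237 -0.0004  0.1218] phi est 0.7469973748944163 r 0.2253092317396169
```

Door is at about 0.75 rad. Lift off the bar and go round to the door's inner side.

```bash
cat >> h.py <<'E'
def inner(ph,r,off,z):
    d=-np.sin(ph)*C-np.cos(ph)*L; n=np.cos(ph)*C-np.sin(ph)*L
    return HG+r*d+off*n+np.array([0,0,z])
E
python3 - <<'E'
from h import *
R=ori(0,0);s=bot.state();p0=s['eef_pos'];R0=s['eef_rot']
up=p0-.18*R0[:,2]
print(up,inner(.75,.225,.05,.28))
rows([(p0-.17*R0[:,2],R0),(inner(.75,.225,.06,.285),R),(inner(.75,.225,.06,.185),R)])
E
```

```text
[0.3986 0.0149 0.2801] [ 0.5009 -0.0601  0.28  ]
[0.0, 0.0, 0.0] [0.0, -0.0, -17.0]
[-0.045, 0.181, -0.605] [-13.5, -0.3, -16.0]
[-0.045, 0.181, -0.605] [-11.7, -0.4, -6.2]
```

Request:
play_rows(turn=[[0,0,0],[0,0,0],[0,0,0],[0,0,0],[0,0,0],[-0.01,0.05,-0.1],[-0.02,0.1,-0.2],[-0.03,0.13,-0.3],[-0.04,0.16,-0.4],[-0.045,0.18,-0.5],[-0.045,0.18,-0.6],[-0.045,0.18,-0.605]], translation=[[0,0,-2],[0,0,-5],[0,0,-9],[0,0,-13],[0,0,-17],[-2,0,-17],[-5,0,-17],[-8,0,-16.5],[-11,-0.3,-16],[-13.5,-0.3,-16],[-13.5,-0.3,-16],[-13.5,-0.3,-16]], hand=[0.5,0.5,0.5,0.5,0.5,0.3,0,0,0,0,0,0])

```text
time_s: 7.98
eef_pos: [0.5116, -0.0663, 0.2835]
eef_rot: [[-1.0, -0.001, -0.001], [-0.001, 1.0, -0.001], [0.001, -0.001, -1.0]]
wrist_force: [-0.3, 0.0, -0.2]
gripper_width: 0.0053
gripper_force: 0.0
```

```bash
python3 - <<'E'
from h import *
cv2.imwrite('pics/top1.png',bot.capture('top')[60:310,220:460,::-1].repeat(2,0).repeat(2,1))
R=ori(0,0);s=bot.state();print(s['eef_pos'],s['joint_positions'],s['wrist_force'])
for ph in(.7,.75,.8): print(ph,2*(px('top',inner(ph,.256,0,.221))-[220,60]),2*(px('top',inner(ph,.256,-.015,.221))-[220,60]))
rows([(inner(.75,.225,.06,.185),R)]+[(inner(p,.225,.017,.185),R) for p in np.arange(.75,1.75,.1)])
E
```

```text
[ 0.5108 -0.0657  0.2836] [ 0.1881  0.1418 -0.0944  0.0009 -1.3358 -1.758 ] [-0.2046  0.52   -0.3062]
0.7 [243.8276 335.3152] [239.0224 343.4931]
0.75 [239.5548 342.1863] [234.3391 350.123 ]
0.8 [234.9372 348.843 ] [229.3234 356.5177]
[-0.001, -0.001, 0.001] [0.2, -0.0, 9.9]
[-0.001, -0.001, 0.001] [3.7, 2.5, 9.9]
[-0.001, -0.001, 0.001] [5.6, 3.7, 9.9]
[-0.001, -0.001, 0.001] [7.3, 5.1, 9.9]
[-0.001, -0.001, 0.001] [8.9, 6.7, 9.9]
[-0.001, -0.001, 0.001] [10.3, 8.5, 9.9]
[-0.001, -0.001, 0.001] [11.6, 10.4, 9.9]
[-0.001, -0.001, 0.001] [12.6, 12.4, 9.9]
[-0.001, -0.001, 0.001] [13.5, 14.4, 9.9]
[-0.001, -0.001, 0.001] [14.1, 16.6, 9.9]
[-0.001, -0.001, 0.001] [14.5, 18.8, 9.9]
```

View pics/top1.png

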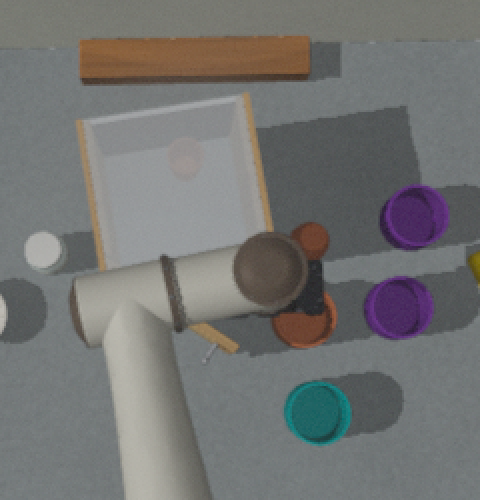

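The door's free edge is at (237,348) in the crop, matching 0.75 rad, and the tool is on the inner side. Next I descend and push.

Request:
play_rows(turn=[[0,0,0],[0,0,0],[0,0,0],[0,0,0],[0,0,0],[0,0,0],[0,0,0],[0,0,0],[0,0,0],[0,0,0],[0,0,0],[0,0,0]], translation=[[0,0,3],[0,0,6],[0,0,9.9],[1.5,1,9.9],[2.6,1.7,9.9],[3.7,2.5,9.9],[4.6,3.1,9.9],[5.6,3.7,9.9],[6.5,4.4,9.9],[7.3,5.1,9.9],[8.1,5.9,9.9],[8.9,6.7,9.9]], hand=[0,0,0,0,0,0,0,0,0,0,0,0])

```text
time_s: 9.03
eef_pos: [0.4197, 0.0025, 0.1861]
eef_rot: [[-1.0, 0.0, 0.001], [0.0, 1.0, -0.001], [-0.001, -0.001, -1.0]]
wrist_force: [0.2, 0.2, -0.1]
gripper_width: 0.0004
gripper_force: 0.2
```

```bash
python3 - <<'E'
from h import *
R=ori(0,0);s=bot.state();print(s['eef_pos'],s['joint_positions'],s['wrist_force'])
rows([(inner(p,.225,.017,.185),R) for p in np.arange(1.1,1.86,.1)])
E
```

```text
[0.4197 0.0025 0.1861] [ 0.3977  0.0301 -0.4685  0.0014 -1.0711 -1.9695] [ 0.2257  0.2104 -0.1381]
[-0.001, 0.001, -0.0] [0.5, 0.7, 0.1]
[-0.001, 0.001, -0.0] [1.9, 2.6, 0.1]
[-0.001, 0.001, -0.0] [3.0, 4.5, 0.1]
[-0.001, 0.001, -0.0] [4.0, 6.5, 0.1]
[-0.001, 0.001, -0.0] [4.7, 8.7, 0.1]
[-0.001, 0.001, -0.0] [5.3, 10.9, 0.1]
[-0.001, 0.001, -0.0] [5.6, 13.1, 0.1]
[-0.001, 0.001, -0.0] [5.7, 15.4, 0.1]
```

Request:
play_rows(turn=[[0,0,0],[0,0,0],[0,0,0],[0,0,0],[0,0,0],[0,0,0],[0,0,0],[0,0,0],[0,0,0],[0,0,0],[0,0,0],[0,0,0]], translation=[[1,1.6,0],[1.9,2.6,0],[2.5,3.6,0],[3,4.5,0],[3.5,5.5,0],[4,6.5,0],[4.4,7.6,0],[4.7,8.7,0],[5,9.8,0],[5.3,10.9,0],[5.5,12,0],[5.5,13,0]], hand=[0,0,0,0,0,0,0,0,0,0,0,0])

```text
time_s: 10.03
eef_pos: [0.3644, 0.1324, 0.1858]
eef_rot: [[-1.0, -0.0, 0.0], [-0.0, 1.0, -0.001], [-0.0, -0.001, -1.0]]
wrist_force: [-0.4, -0.1, 0.8]
gripper_width: 0.0003
gripper_force: 0.3
```

```bash
python3 - <<'E'
from h import *
s=bot.state();print(s['eef_pos'],s['joint_positions'],s['wrist_force'])
R=ori(0.14,0);cr=np.array([.4885,-.1768,0])
rows([(s['eef_pos']+[0,-.05,.03],s['eef_rot']),(cr+[0,0,.25],R),(cr+[0,0,.03],R)])
cv2.imwrite('pics/s1.png',bot.capture('scene')[80:330,200:440,::-1].repeat(2,0).repeat(2,1))
for ph in(1.5,1.6,1.7,1.8): print(ph,2*(px('scene',inner(ph,.256,0,.221))-[200,80]))
E
```

```text
[0.3644 0.1324 0.1858] [ 0.7743 -0.0305 -0.5297  0.001  -1.0719 -2.3454] [-0.4031 -0.1398  0.7703]
[0.0, 0.0, 0.0] [-0.0, -5.0, -3.0]
[-0.001, 0.0, -0.14] [-12.4, -30.9, -6.4]
[-0.001, 0.0, -0.14] [-12.4, -30.9, 15.6]
1.5 [242.9909 333.9921]
1.6 [227.9747 342.5653]
1.7 [211.9728 349.7458]
1.8 [195.179  355.4196]
```

View pics/s1.png

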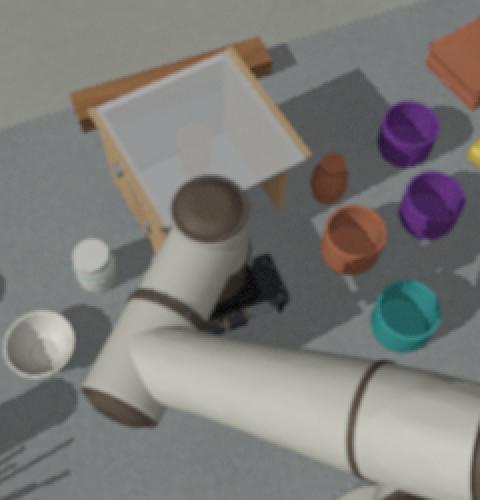

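Request:
play_rows(turn=[[0,0,0],[0,0,0],[0,0,-0.04],[0,0,-0.1],[0,0,-0.14],[0,0,-0.14],[0,0,-0.14],[0,0,-0.14],[0,0,-0.14],[0,0,-0.14],[0,0,-0.14],[0,0,-0.14]], translation=[[0,-3,0],[-1,-6,-3],[-3,-9.5,-6.4],[-4.5,-13,-6.4],[-6,-16.5,-6.4],[-7.5,-20,-6.4],[-9,-23.5,-6.4],[-10.5,-27,-6.4],[-12,-30,-6.4],[-12.4,-30.9,-6.4],[-12.4,-30.9,-6.4],[-12.4,-30.9,-6.4]], hand=[0,0,0,0,0,0,0,0,0,0,0,0])

```text
time_s: 11.08
eef_pos: [0.4887, -0.1772, 0.2494]
eef_rot: [[-0.99, -0.138, -0.001], [-0.138, 0.99, -0.0], [0.001, -0.0, -1.0]]
wrist_force: [0.6, 0.2, 0.4]
gripper_width: 0.0005
gripper_force: 0.0
```

```bash
python3 - <<'E'
from h import *
s=bot.state();print(s['eef_pos'],s['joint_positions'],s['wrist_force'])
cr=np.array([.4885,-.1768,0]);R=ori(.14,0)
rows([(cr+[0,0,.03],R)])
p=wpx(cr+[0,0,.085]);print('rim centre pred',p)
cv2.imwrite('pics/w2.png',bot.capture('wrist')[:,:,::-1])
for n in('top','scene'): cv2.imwrite(f'pics/{n}2.png',bot.capture(n)[:,:,::-1])
for ph in(1.5,1.6,1.7,1.8): print(ph,px('top',inner(ph,.256,0,.221)),px('scene',inner(ph,.256,0,.221)))
E
```

```text
[ 0.4887 -0.1772  0.2494] [-0.035   0.1668 -0.1481  0.0006 -1.2567 -1.3977] [0.5951 0.1656 0.4468]
[-0.0, -0.001, -0.002] [-0.0, 0.0, 21.9]
rim centre pred [319.1779 176.5975]
1.5 [290.9003 265.4641] [321.4954 246.9961]
1.6 [282.8514 266.9922] [313.9873 251.2827]
1.7 [274.6897 267.7051] [305.9864 254.8729]
1.8 [266.5006 267.5942] [297.5895 257.7098]
```

View pics/scene2.png

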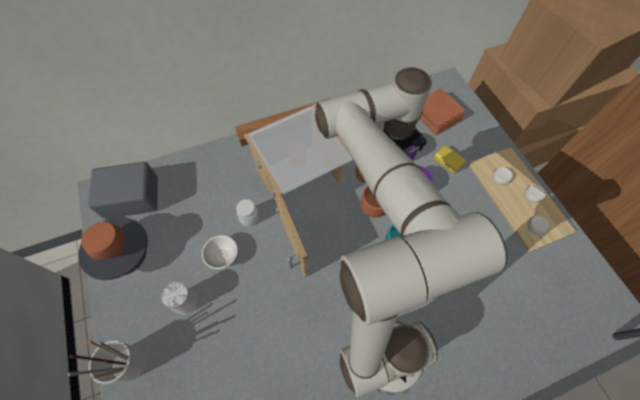

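View pics/w2.png

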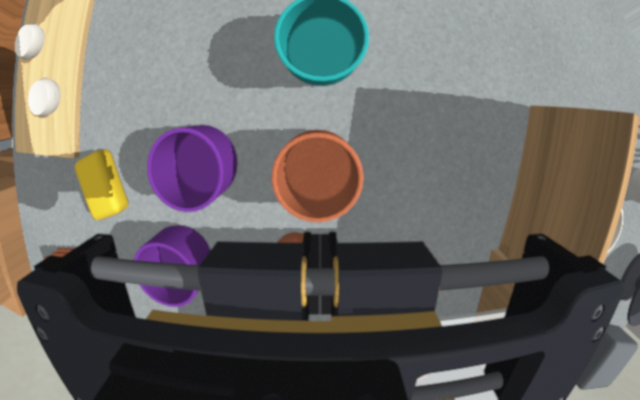

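The door's free edge is at (306,255-268) in the scene view, so it stands at about 1.7 rad. In the wrist view the crock rim centre is at (318,176), as predicted. Descend into the crock with closed fingers; first I check the tilt limits for the later push.

Request:
play_rows(turn=[[0,0,0],[0,0,0],[0,0,0],[0,0,0],[0,0,0],[0,0,0],[0,0,0],[0,0,0],[0,0,0],[0,0,0],[0,0,0],[0,0,0]], translation=[[0,0,2],[0,0,5],[0,0,8],[0,0,11],[0,0,14],[0,0,16],[0,0,18],[0,0,19],[0,0,20],[0,0,21],[0,0,21.8],[0,0,21.8]], hand=[0,0,0,0,0,0,0,0,0,0,0,0])

```text
time_s: 12.23
eef_pos: [0.4885, -0.177, 0.0309]
eef_rot: [[-0.99, -0.139, -0.001], [-0.139, 0.99, -0.001], [0.002, -0.0, -1.0]]
wrist_force: [-0.8, 0.2, -0.0]
gripper_width: 0.0002
gripper_force: 0.0
```

```bash
python3 - <<'E'
from h import *
from scipy.optimize import fsolve
s=bot.state();print(s['eef_pos'],s['wrist_force'])
D=[(.3855,.0067,-1.194,.1628,-.6028,.1904),(.1418,-.0944,-1.3358,.5108,-.0657,.2836),(.0301,-.4685,-1.0711,.4197,.0025,.1861),(-.0305,-.5297,-1.0719,.3644,.1324,.1858),(.1668,-.1481,-1.2567,.4887,-.1772,.2494),(.2153,-.6523,-.1975,.5805,-.0736,.0997)]
D.append((s['joint_positions'][1],s['joint_positions'][2],s['joint_positions'][4],*s['eef_pos']))
A=[];b=[]
def m(j2,j3,j5):
    q=j2-j3;t=q-j5  # tool pitch below horizontal
    return [[1,0,np.sin(j2),np.cos(q),np.sin(q),np.cos(t)],[0,1,np.cos(j2),-np.sin(q),np.cos(q),-np.sin(t)]]
for d in D:
    A+=m(*d[:3]);b+=[np.hypot(d[3],d[4]),d[5]]
x,res,rk,sv=np.linalg.lstsq(np.array(A),b,rcond=None);print(x,rk,np.abs(np.array(A)@x-b).max())
for xc in(-.19,-.15,-.1,-.05,0,.02):
  for th in(0,15,25,35,40):
    p=W(xc,0,.035);r=np.hypot(p[0],p[1])
    f=lambda v:np.array(m(v[0],v[1],v[0]-v[1]-(np.pi/2-np.radians(th))))@x-[r,.035]
    v=fsolve(f,[.2,-.3]);print(xc,th,round(r,3),np.round([*v,v[0]-v[1]-(np.pi/2-np.radians(th))],2),np.abs(f(v)).max().round(4))
cr=W(-.145,0,0);e=s['eef_pos'][2];R=ori(.14,0)
rows([(W(-.145,y,.03),R) for y in(-.1845,-.16,-.14,-.12,-.1,-.08,-.06,-.04,-.02,0,.02,.034)])
E
```

```text
[ 0.4885 -0.177   0.0309] [-0.8412  0.193  -0.0374]
[0.0361 0.1774 0.5364 0.414  0.0066 0.3354] 6 0.0031717291296499556
-0.19 0 0.419 [ 0.24 -0.69 -0.64] 0.0
-0.19 15 0.419 [ 0.14 -0.88 -0.29] 0.0
-0.19 25 0.419 [ 0.11 -1.02 -0.  ] 0.0
-0.19 35 0.419 [ 0.15 -1.17  0.35] 0.0
-0.19 40 0.419 [ 0.21 -1.24  0.58] 0.0
-0.15 0 0.458 [ 0.3  -0.6  -0.67] 0.0
-0.15 15 0.458 [ 0.2  -0.8  -0.31] 0.0
-0.15 25 0.458 [ 0.17 -0.94 -0.03] 0.0
-0.15 35 0.458 [ 0.19 -1.08  0.32] 0.0
-0.15 40 0.458 [ 0.24 -1.16  0.52] 0.0
-0.1 0 0.508 [ 0.37 -0.48 -0.72] 0.0
-0.1 15 0.508 [ 0.27 -0.69 -0.35] 0.0
-0.1 25 0.508 [ 0.24 -0.83 -0.06] 0.0
-0.1 35 0.508 [ 0.25 -0.98  0.27] 0.0
-0.1 40 0.508 [ 0.28 -1.04  0.46] 0.0
-0.05 0 0.558 [ 0.44 -0.36 -0.77] 0.0
-0.05 15 0.558 [ 0.34 -0.58 -0.39] 0.0
-0.05 25 0.558 [ 0.3  -0.72 -0.11] 0.0
-0.05 35 0.558 [ 0.31 -0.86  0.21] 0.0
-0.05 40 0.558 [ 0.33 -0.93  0.39] 0.0
0 0 0.607 [ 0.51 -0.23 -0.83] 0.0
0 15 0.607 [ 0.41 -0.46 -0.44] 0.0
0 25 0.607 [ 0.37 -0.61 -0.16] 0.0
0 35 0.607 [ 0.36 -0.75  0.16] 0.0
0 40 0.607 [ 0.38 -0.82  0.33] 0.0
0.02 0 0.627 [ 0.54 -0.18 -0.85] 0.0
0.02 15 0.627 [ 0.43 -0.41 -0.46] 0.0
0.02 25 0.627 [ 0.39 -0.56 -0.18] 0.0
0.02 35 0.627 [ 0.39 -0.71  0.13] 0.0
0.02 40 0.627 [ 0.4  -0.77  0.3 ] 0.0
[-0.0, -0.002, -0.0] [-0.0, 0.0, 0.1]
[-0.0, -0.002, -0.0] [-0.0, 2.5, 0.1]
[-0.0, -0.002, -0.0] [-0.0, 4.5, 0.1]
[-0.0, -0.002, -0.0] [-0.0, 6.5, 0.1]
[-0.0, -0.002, -0.0] [-0.0, 8.5, 0.1]
[-0.0, -0.002, -0.0] [-0.0, 10.5, 0.1]
[-0.0, -0.002, -0.0] [-0.0, 12.5, 0.1]
[-0.0, -0.002, -0.0] [-0.0, 14.5, 0.1]
[-0.0, -0.002, -0.0] [-0.0, 16.5, 0.1]
[-0.0, -0.002, -0.0] [-0.0, 18.5, 0.1]
[-0.0, -0.002, -0.0] [-0.0, 20.5, 0.1]
[-0.0, -0.002, -0.0] [-0.0, 21.9, 0.1]
```

Request:
play_rows(turn=[[0,0,0],[0,0,0],[0,0,0],[0,0,0],[0,0,0],[0,0,0],[0,0,0],[0,0,0],[0,0,0],[0,0,0],[0,0,0],[0,0,0]], translation=[[0,1,0],[0,2,0],[0,2.8,0],[0,3.4,0],[0,4,0],[0,4.8,0],[0,5.6,0],[0,6.6,0],[0,7.6,0],[0,8.6,0],[0,9.6,0],[0,10.6,0]], hand=[0,0,0,0,0,0,0,0,0,0,0,0])

```text
time_s: 13.23
eef_pos: [0.4741, -0.0713, 0.0319]
eef_rot: [[-0.99, -0.139, 0.0], [-0.139, 0.99, -0.001], [-0.0, -0.001, -1.0]]
wrist_force: [0.1, -1.8, 0.9]
gripper_width: 0.0004
gripper_force: 1.1
```

Request:
play_rows(turn=[[0,0,0],[0,0,0],[0,0,0],[0,0,0],[0,0,0],[0,0,0],[0,0,0],[0,0,0],[0,0,0],[0,0,0],[0,0,0],[0,0,0]], translation=[[0,1,0],[0,2,0],[0,3,0],[0,4,0],[0,5,0],[0,6,0],[0,7,0],[0,8,0],[0,9,0],[0,10,0],[0,10.7,0],[0,11.1,0]], hand=[0,0,0,0,0,0,0,0,0,0,0,0])

```text
time_s: 14.23
eef_pos: [0.4589, 0.0385, 0.0318]
eef_rot: [[-0.99, -0.14, 0.0], [-0.14, 0.99, -0.001], [-0.0, -0.001, -1.0]]
wrist_force: [0.6, -2.1, 1.2]
gripper_width: 0.0007
gripper_force: 1.1
```

```bash
cat >> h.py <<'E'
A_,H_,L1_,L2_,D_=.0361,.1774,.5364,.414,.3354
def ik(p,z):
    """analytic arm IK to wrist direction: returns j1,j2,j3,j4,j5"""
    w=np.array(p)-D_*np.array(z); j1=np.arctan2(w[1],w[0]); r=np.hypot(w[0],w[1])-A_; h=w[2]-H_
    d=np.hypot(r,h); 
    if d>L1_+L2_: return None
    e=np.arctan2(h,r); a=np.arccos((L1_**2+d*d-L2_**2)/(2*L1_*d)); j2=np.pi/2-(e+a)
    k=np.array([L1_*np.sin(j2),L1_*np.cos(j2)]); q=np.arctan2(-(h-k[1]),r-k[0]); j3=j2-q
    zz=Ro.from_euler('z',-j1).apply(z); f=np.array([np.cos(q),0,-np.sin(q)]);dn=np.array([-np.sin(q),0,-np.cos(q)]);sd=np.array([0,-1,0])
    return np.array([j1,j2,j3,np.arctan2(zz@sd,zz@dn),-np.arccos(np.clip(zz@f,-1,1))])
E
python3 - <<'E'
from h import *
s=bot.state();print(s['eef_pos'],s['wrist_force'],s['time_s'])
print(ik([.4267,-.0022,.1032],[.156,-.095,-.983]),ik([.4982,-.0561,.1029],[.395,-.09,-.914]))
im=bot.capture('top');cv2.imwrite('pics/top3.png',im[:,:,::-1])
im=bot.capture('scene');cv2.imwrite('pics/scene3.png',im[:,:,::-1])
for n in('top','scene'):
    h=cv2.cvtColor(cv2.imread(f'pics/{n}3.png'),cv2.COLOR_BGR2HSV);m=cv2.inRange(h,(3,110,50),(14,255,255))
    k,l,st,c=cv2.connectedComponentsWithStats(m)
    print(n,[(st[i].tolist(),c[i].round()) for i in range(1,k) if st[i][4]>60],'pred crock',px(n,W(-.145,0,.04)))
for al in(0,.14,.3,.5,.7,.9):
  for th in(30,35,40):
    R=ori(.14+al,np.radians(th)); print(al,th,[ik(W(x,0,.035),R[:,2])[3:].round(2).tolist() for x in(-.2,-.15,-.1,-.05,0,.02)])
E
```

```text
[0.4589 0.0385 0.0318] [ 0.6081 -2.1308  1.183 ] 14.2333
[ 0.0791  0.064  -0.6781  0.1697 -0.6865] [-0.0707  0.0888 -0.7295  0.184  -0.3456]
top [([260, 78, 115, 21, 1960], array([317.,  88.])), ([544, 91, 24, 20, 64], array([555., 100.])), ([461, 110, 54, 52, 1961], array([487., 136.])), ([558, 112, 27, 33, 195], array([573., 126.])), ([571, 160, 23, 19, 106], array([580., 170.])), ([84, 162, 39, 34, 1049], array([103., 178.])), ([365, 172, 19, 19, 265], array([374., 181.])), ([575, 201, 65, 199, 6893], array([611., 297.])), ([315, 235, 18, 7, 61], array([325., 238.]))] pred crock [318.9697 226.9166]
scene [([539, 74, 101, 228, 11637], array([606., 180.])), ([413, 89, 52, 45, 1369], array([438., 111.])), ([317, 99, 18, 19, 194], array([327., 108.])), ([236, 106, 72, 39, 435], array([260., 124.])), ([356, 157, 17, 24, 318], array([364., 169.])), ([82, 222, 43, 37, 1236], array([103., 241.]))] pred crock [332.0854 224.2767]
0 30 [[-2.41, -0.18], [-2.39, -0.15], [-2.25, -0.11], [-1.88, -0.08], [-1.19, -0.07], [-0.93, -0.08]]
0 35 [[-2.69, -0.36], [-2.72, -0.31], [-2.72, -0.26], [-2.68,
[... 983 characters left out ...]
, -0.63], [-1.74, -0.6], [-1.73, -0.57], [-1.7, -0.54], [-1.64, -0.52], [-1.61, -0.51]]
0.7 30 [[-1.14, -0.55], [-1.13, -0.54], [-1.09, -0.53], [-1.03, -0.54], [-0.97, -0.55], [-0.94, -0.56]]
0.7 35 [[-1.3, -0.61], [-1.3, -0.6], [-1.28, -0.59], [-1.23, -0.58], [-1.18, -0.58], [-1.15, -0.58]]
0.7 40 [[-1.41, -0.7], [-1.43, -0.68], [-1.42, -0.66], [-1.4, -0.64], [-1.36, -0.63], [-1.33, -0.63]]
0.9 30 [[-0.98, -0.64], [-0.97, -0.64], [-0.94, -0.65], [-0.9, -0.66], [-0.86, -0.68], [-0.85, -0.69]]
0.9 35 [[-1.09, -0.7], [-1.09, -0.7], [-1.08, -0.7], [-1.05, -0.7], [-1.01, -0.71], [-1.0, -0.72]]
0.9 40 [[-1.17, -0.77], [-1.19, -0.76], [-1.19, -0.76], [-1.17, -0.76], [-1.14, -0.76], [-1.13, -0.76]]
```

```bash
cat > fit.py <<'E'
import re
from h import *
D=[(-1.0484,.3855,.0067,-.0005,-1.194,.1628,-.6028,.1904),(.1881,.1418,-.0944,.0009,-1.3358,.5108,-.0657,.2836),(.3977,.0301,-.4685,.0014,-1.0711,.4197,.0025,.1861),(.7743,-.0305,-.5297,.001,-1.0719,.3644,.1324,.1858),(-.035,.1668,-.1481,.0006,-1.2567,.4887,-.1772,.2494),(.1552,.2153,-.6523,.0418,-.1975,.5805,-.0736,.0997),(.5032,.0573,-.794,.2672,-.6444,.4267,-.0022,.1032),(.1344,.0732,-1.0286,1.086,-.1608,.4982,-.0561,.1029),(-.5677,-.195,-.3966,-.4822,-.9378,.3597,-.2475,.2814)]
def fk(x,j):
    a,h,l1,l2,l3,d,off=x;j1,j2,j3,j4,j5=j;q=j2-j3
    f=np.array([np.cos(q),0,-np.sin(q)]);dn=np.array([-np.sin(q),0,-np.cos(q)]);sd=np.array([0,-1,0])
    z=f*np.cos(j5)-np.sin(j5)*(dn*np.cos(j4)+sd*np.sin(j4))
    p=np.array([a+l1*np.sin(j2),-off,h+l1*np.cos(j2)])+l2*f-l3*dn+d*z
    R=Ro.from_euler('z',j1);return R.apply(p),R.apply(z)
from scipy.optimize import least_squares
r=least_squares(lambda x:np.ravel([fk(x,d[:5])[0]-d[5:] for d in D]),[.03,.18,.54,.41,0,.33,.16])
np.save('fk.npy',r.x);print(r.x,np.abs(r.fun).max());print(fk(r.x,D[7][:5])[1],'vs .395 -.09 -.914',fk(r.x,D[6][:5])[1],'vs .156,-.095,-.983')
E
python3 fit.py
```

```text
[0.1309 0.0421 0.5336 0.2694 0.04   0.292  0.1473] 0.0721928630305924
[ 0.3952 -0.0895 -0.9142] vs .395 -.09 -.914 [ 0.1563 -0.095  -0.9831] vs .156,-.095,-.983
```

```bash
sed -i 's/a,h,l1,l2,l3,d,off=x/a,h,l1,l2,l3,d,off,o5=x/; s/+d\*z$/+d*z+o5*(sd*np.cos(j4)-dn*np.sin(j4))/; s/.33,.16\])/.33,.05,.1])/' fit.py; python3 fit.py
```

```text
[ 0.      0.1606  0.5649  0.4218 -0.      0.3377  0.0001  0.1597] 7.757829010676676e-05
[ 0.3952 -0.0895 -0.9142] vs .395 -.09 -.914 [ 0.1563 -0.095  -0.9831] vs .156,-.095,-.983
```

```bash
cat > plan.py <<'E'
from fit import fk,np,Ro
from h import ori,W,C,L,DW,bot
from scipy.optimize import least_squares
X=np.load('fk.npy');lo=np.array([-3.1,-1.18,-1.04,-3.1,-2.95]);hi=np.array([3.1,2,1.38,2.0,-.19])
def solve(p,z,j0):
    r=least_squares(lambda j:np.r_[fk(X,j)[0]-p,.3*(fk(X,j)[1]-z)],np.clip(j0,lo+1e-3,hi-1e-3),bounds=(lo,hi));return r.x,np.abs(r.fun).max()
def j6(j,R):
    q=j[1]-j[2];dn=np.array([-np.sin(q),0,-np.cos(q)]);sd=np.array([0,-1,0])
    e=Ro.from_euler('z',j[0]).apply(sd*np.cos(j[3])-dn*np.sin(j[3])); g=np.cross(e,R[:,2]); y=R[:,1]
    return -np.arctan2(y@np.cross(R[:,2],-e),y@-e)-np.pi/2
def wrist(j,R,p):
    q=j[1]-j[2];dn=np.array([-np.sin(q),0,-np.cos(q)]);sd=np.array([0,-1,0]);Rz=Ro.from_euler('z',j[0])
    e=Rz.apply(sd*np.cos(j[3])-dn*np.sin(j[3])); a=p-X[5]*R[:,2]; b=a-X[7]*e; c=b-X[3]*Rz.apply([np.cos(q),0,-np.sin(q)])
    return [np.round([(v-DW)@C,(v-DW)@L,v[2]],3).tolist() for v in(a,b,c)]
if __name__=='__main__':
  cur=bot.state()['joint_positions']
  print('j6 check',j6(cur[:5],bot.state()['eef_rot']),cur[5])
  for al in(-.9,-.6,-.3,0,.3,.6,.9):
    for th in(30,38):
      j=cur[:5].copy();out=[]
      for x,t in((-.2,10),(-.15,.5*th),(-.1,.8*th),(-.05,th),(0,th),(.02,th)):
        R=ori(.14+al,np.radians(t));p=W(x,0,.035);j,e=solve(p,R[:,2],j);out.append((round(e,3),round(j6(j,R),2)))
      print(al,th,out,j.round(2),wrist(j,R,p))
E
sed -i 's/^print(r.x/if __name__=="__main__": print(r.x/;s/^np.save(.*;print(r/np.save("fk.npy",r.x)\nif __name__=="__main__": print(r/' fit.py; python3 plan.py
```

```text
j6 check -1.869620729652755 -1.8696207296527552
-0.9 30 [(np.float64(0.0), np.float64(-3.21)), (np.float64(0.0), np.float64(-3.46)), (np.float64(0.0), np.float64(-3.97)), (np.float64(0.0), np.float64(-4.16)), (np.float64(0.0), np.float64(-4.05)), (np.float64(0.0), np.float64(-4.0))] [ 0.32  0.43 -0.8   1.43 -0.46] [[-0.085, 0.132, 0.327], [-0.236, 0.127, 0.275], [-0.372, 0.102, 0.674]]
-0.9 38 [(np.float64(0.0), np.float64(-3.21)), (np.float64(0.001), np.float64(-3.73)), (np.float64(0.006), np.float64(-4.18)), (np.float64(0.0), np.float64(-4.42)), (np.float64(0.0), np.float64(-4.33)), (np.float64(0.0), np.float64(-4.29))] [ 0.29  0.45 -0.86  1.75 -0.57] [[-0.109, 0.163, 0.301], [-0.255, 0.112, 0.261], [-0.361, 0.096, 0.669]]
-0.6 30 [(np.float64(0.0), np.float64(-2.88)), (np.float64(0.0), np.float64(-3.22)), (np.float64(0.007), np.float64(-4.02)), (np.float64(0.01), np.float64(-4.08)), (np.float64(0.005), np.float64(-4.08)), (np.float64(0.003), np.float64(-4.07))] [ 0.08  0.39 -0.86  2.   -0.29] [[-0.119, 0.095, 0.327], [-0.261, 0.037, 0.281], [-0.395, 0.045, 0.681]]
-0.6 38 [(np.flo
[... 3058 characters left out ...]
.369, 0.017, 0.673]]
0.9 30 [(np.float64(0.0), np.float64(-0.63)), (np.float64(0.0), np.float64(-0.46)), (np.float64(0.0), np.float64(-0.16)), (np.float64(0.0), np.float64(-0.0)), (np.float64(0.0), np.float64(-0.06)), (np.float64(0.0), np.float64(-0.09))] [ 0.02  0.48 -0.16 -0.67 -0.75] [[-0.085, -0.132, 0.327], [-0.01, -0.016, 0.407], [-0.344, 0.026, 0.661]]
0.9 38 [(np.float64(0.0), np.float64(-0.63)), (np.float64(0.0), np.float64(-0.31)), (np.float64(0.0), np.float64(0.07)), (np.float64(0.0), np.float64(0.25)), (np.float64(0.0), np.float64(0.18)), (np.float64(0.0), np.float64(0.15))] [-0.09  0.5  -0.15 -0.87 -0.81] [[-0.109, -0.163, 0.301], [-0.013, -0.08, 0.398], [-0.339, -0.004, 0.655]]
```

Request:
play_rows(turn=[[0,0,0],[0,0,0],[0,0,0],[0,0,0],[0,0,0],[0,0,0],[0,0,0],[0,0,0],[0,0,0],[0,0,0]], translation=[[0,-1,0],[0,-2,0],[0,-2.5,-2],[0,-3,-5],[0,-3,-9],[0,-3,-13],[2,-3.5,-17],[5,-3.5,-19],[8,-4,-19],[8,-4,-19]], hand=[0,0,0,0,0,0,0,0,0,0])

```text
time_s: 15.17
eef_pos: [0.3814, -0.0148, 0.223]
eef_rot: [[-0.991, -0.137, 0.002], [-0.137, 0.991, 0.002], [-0.003, 0.002, -1.0]]
wrist_force: [0.3, -0.1, 0.4]
gripper_width: 0.0005
gripper_force: 0.0
```

```bash
cat > look.py <<'E'
from h import *
import sys
def unw(u,v,z,s):
    c=bot.calibration('wrist');K=np.array(c['K']);T=np.array(c['T_tool_cam'])
    d=np.array([u-K[0,2],v-K[1,2]]);r=np.hypot(*d);a=r/K[0,0]
    q=np.r_[np.sin(a)*d/r,np.cos(a)];q=T[:3,:3]@np.array([q[0],-q[1],-q[2]]);q=s['eef_rot']@q
    o=s['eef_pos']+s['eef_rot']@T[:3,3];return o+q*(z-o[2])/q[2]
s=bot.state();im=bot.capture('wrist');cv2.imwrite('pics/w3.png',im[:,:,::-1])
h=cv2.cvtColor(im,cv2.COLOR_RGB2HSV);m=cv2.inRange(h,(3,110,50),(14,255,255))
k,l,st,c=cv2.connectedComponentsWithStats(m);print(s['eef_pos'],s['wrist_force'],s['time_s'])
for i in range(1,k):
    if st[i][4]>300:
        (x,y),w,a=cv2.fitEllipse(np.vstack(cv2.findContours((l==i).astype(np.uint8),0,1)[0]).reshape(-1,2))
        u0,v0,ww,hh,_=st[i]
        e=[unw(u,v,.085,s)[:2] for u,v in((u0,v0+hh/2),(u0+ww,v0+hh/2),(u0+ww/2,v0),(u0+ww/2,v0+hh))]
        p=unw(x,y,.085,s)-DW;print(st[i],'ell',round(x),round(y),np.array(w).round(),'cupb',p@C,p@L,'edges',np.array(e).round(3).tolist())
E
python3 look.py; python3 - <<'E'
from plan import *
s=bot.state();j=s['joint_positions'][:5]
for x,y,t,al in((-.23,-.01,8,.1),(-.19,-.01,12,.15),(-.15,-.01,18,.2),(-.12,-.01,23,.25),(-.09,-.01,28,.28),(-.06,-.01,33,.28),(-.03,-.01,37,.25),(-.01,-.01,39,.22),(.007,-.005,40,.2)):
    R=ori(.14+al,np.radians(t));p=W(x,y,.035);j,e=solve(p,R[:,2],j);print(x,t,al,round(e,4),j.round(2),round(j6(j,R),2))
E
```

```text
[ 0.3814 -0.0148  0.223 ] [ 0.3067 -0.0689  0.4373] 15.1667
[ 272  195   88   49 2967] ell 315 221 [50. 90.] cupb -0.18170590805137352 -0.01321100704248234 edges [[0.433, -0.062], [0.419, 0.038], [0.397, -0.015], [0.457, -0.008]]
[  7 283  35  62 584] ell 20 309 [10. 87.] cupb 0.03735136600255164 -0.6552829587684772 edges [[0.78, -0.7], [0.714, -0.528], [0.648, -0.558], [0.868, -0.676]]
[164 289  42  26 820] ell 186 302 [25. 44.] cupb -0.05938778874161328 -0.19473639168833745 edges [[0.584, -0.211], [0.567, -0.144], [0.552, -0.174], [0.599, -0.178]]
[ 603  325   37   51 1476] ell 623 349 [37. 51.] cupb 0.2118677347674001 0.8010666127227718 edges [[0.683, 0.713], [0.738, 1.003], [0.61, 0.735], [0.837, 0.988]]
-0.23 8 0.1 0.0 [ 0.41  0.11 -0.9   0.06 -0.42] -1.8
-0.19 12 0.15 0.0 [ 0.38  0.15 -0.86  0.06 -0.35] -1.71
-0.15 18 0.2 0.0 [ 0.35  0.19 -0.84  0.01 -0.23] -1.59
-0.12 23 0.25 0.0 [ 0.3   0.22 -0.76 -0.18 -0.2 ] -1.31
-0.09 28 0.28 0.0 [ 0.23  0.26 -0.65 -0.45 -0.21] -0.96
-0.06 33 0.28 0.0 [ 0.14  0.29 -0.55 -0.71 -0.23] -0.64
-0.03 37 0.25 0.0 [ 0.09  0.33 -0.48 -0.91 -0.23] -0.43
-0.01 39 0.22 0.0 [ 0.07  0.35 -0.44 -0.99 -0.22] -0.36
0.007 40 0.2 0.0 [ 0.08  0.37 -0.42 -1.02 -0.19] -0.37
```

```bash
python3 - <<'E'
from h import *
for n in('top','scene'):
    im=bot.capture(n);cv2.imwrite(f'pics/{n}4.png',im[:,:,::-1])
    h=cv2.cvtColor(im,cv2.COLOR_RGB2HSV);m=cv2.inRange(h,(3,110,50),(14,255,255))
    k,l,st,c=cv2.connectedComponentsWithStats(m);q=px(n,W(-.145,-.01,.06));print(n,'pred',q)
    for i in range(1,k):
        if st[i][4]>30 and np.hypot(*(c[i]-q))<45: print(st[i],c[i],[ (on(n,*c[i],z)-DW)@np.c_[C,L] for z in(.06,.085)])
E
python3 - <<'E'
import cv2
a=cv2.imread('pics/top4.png')[150:290,235:395];b=cv2.imread('pics/scene4.png')[150:290,250:410]
cv2.imwrite('pics/both.png',cv2.resize(cv2.hconcat([a,b]),None,fx=2.5,fy=2.5))
E
```

```text
top pred [321.853  226.2546]
[308 211  31  29 676] [322.7115 224.5311] [array([-0.1395, -0.014 ]), array([-0.1404, -0.0133])]
scene pred [334.7436 220.7209]
```

```bash
cat > push.py <<'E'
from h import *
import sys
N=37
cx=np.r_[-.165,np.linspace(-.15,.064,N-1)]
def pose(i,z=.03):
    x=cx[i];y=-.013+.021*np.clip((x+.14)/.2,0,1)
    al=np.interp(x,[-.16,-.135,-.095,-.065,-.035,-.005,.025,.045,.064],[.1,.13,.2,.25,.28,.28,.25,.22,.2])
    th=np.interp(x,[-.16,-.135,-.095,-.065,-.035,-.005,.025,.045,.064],[8,12,18,23,28,33,37,39,40])
    return W(x-.056*np.cos(al),y-.056*np.sin(al),z),ori(.14+al,np.radians(th))
if __name__=='__main__':
    s=bot.state();print(s['eef_pos'],s['joint_positions'].round(3),s['wrist_force'],s['time_s'])
    a,b=int(sys.argv[1]),int(sys.argv[2]);rows([pose(i) for i in range(a,b)])
E
python3 push.py 0 1
```

```text
[ 0.3853 -0.0136  0.2218] [ 0.393 -0.067 -0.469  0.001 -1.168 -1.826] [0.1583 0.616  0.8467] 15.3167
[-0.008, -0.138, -0.101] [-0.4, -1.0, 19.2]
```

Request:
play_rows(turn=[[0,0,0],[0,-0.05,-0.05],[0,-0.1,-0.1],[0,-0.14,-0.1],[-0.01,-0.14,-0.1],[-0.01,-0.14,-0.1],[-0.01,-0.14,-0.1],[-0.01,-0.14,-0.1],[-0.01,-0.14,-0.1],[-0.01,-0.14,-0.1],[-0.01,-0.14,-0.1],[-0.01,-0.14,-0.1]], translation=[[0,0,1],[0,-0.5,3],[-0.2,-1,5],[-0.4,-1,7],[-0.4,-1,9],[-0.4,-1,11],[-0.4,-1,13],[-0.4,-1,15],[-0.4,-1,17],[-0.4,-1,18.5],[-0.4,-1,19.2],[-0.4,-1,19.2]], hand=[0.6,0.6,0.6,0.6,0.6,0.6,0.6,0.6,0.6,0.6,0.6,0.6])

```text
time_s: 16.32
eef_pos: [0.3896, -0.0234, 0.0273]
eef_rot: [[-0.963, -0.237, 0.129], [-0.235, 0.972, 0.033], [-0.134, 0.001, -0.991]]
wrist_force: [0.6, 0.2, 0.4]
gripper_width: 0.0521
gripper_force: 0.0
```

```bash
python3 push.py 1 13
```

```text
[ 0.3896 -0.0234  0.0273] [ 0.378  0.15  -0.877  0.044 -0.412 -1.749] [0.5696 0.2415 0.3547] 16.3167
[-0.001, -0.034, -0.013] [-1.6, -0.2, -0.1]
[-0.002, -0.051, -0.02] [-2.2, -0.3, 0.0]
[-0.004, -0.068, -0.027] [-2.8, -0.4, 0.1]
[-0.005, -0.084, -0.036] [-3.5, -0.4, 0.2]
[-0.008, -0.1, -0.047] [-4.1, -0.5, 0.3]
[-0.01, -0.116, -0.057] [-4.7, -0.5, 0.4]
[-0.013, -0.132, -0.068] [-5.3, -0.6, 0.4]
[-0.015, -0.148, -0.078] [-5.9, -0.7, 0.5]
[-0.018, -0.164, -0.088] [-6.5, -0.7, 0.6]
[-0.021, -0.18, -0.099] [-7.1, -0.8, 0.7]
[-0.025, -0.198, -0.108] [-7.7, -0.8, 0.8]
[-0.028, -0.216, -0.118] [-8.4, -0.9, 0.8]
```

Request:
play_rows(turn=[[0,-0.03,-0.01],[0,-0.05,-0.02],[0,-0.07,-0.03],[0,-0.085,-0.035],[-0.01,-0.1,-0.05],[-0.01,-0.115,-0.06],[-0.01,-0.13,-0.07],[-0.015,-0.15,-0.08],[-0.02,-0.165,-0.09],[-0.02,-0.18,-0.1],[-0.025,-0.2,-0.11],[-0.03,-0.215,-0.12]], translation=[[-1.6,-0.2,-0.1],[-2.2,-0.3,0],[-2.8,-0.4,0.1],[-3.5,-0.4,0.2],[-4.1,-0.5,0.3],[-4.7,-0.5,0.4],[-5.3,-0.6,0.4],[-5.9,-0.7,0.5],[-6.5,-0.7,0.6],[-7.1,-0.8,0.7],[-7.7,-0.8,0.8],[-8.4,-0.9,0.8]], hand=[0.6,0.6,0.6,0.6,0.6,0.6,0.6,0.6,0.6,0.6,0.6,0.6])

```text
time_s: 17.32
eef_pos: [0.4744, -0.0114, 0.0333]
eef_rot: [[-0.876, -0.357, 0.325], [-0.334, 0.934, 0.125], [-0.348, 0.001, -0.937]]
wrist_force: [-1.7, -0.3, -1.1]
gripper_width: 0.052
gripper_force: 0.8
```

```bash
python3 push.py 13 25
```

```text
[ 0.4744 -0.0114  0.0333] [ 0.299  0.21  -0.786 -0.108 -0.221 -1.404] [-1.7241 -0.2686 -1.1274] 17.3167
[-0.001, -0.012, -0.006] [-0.3, -0.2, 0.5]
[-0.005, -0.03, -0.015] [-0.9, -0.3, 0.7]
[-0.009, -0.047, -0.024] [-1.5, -0.4, 0.9]
[-0.011, -0.065, -0.03] [-2.1, -0.5, 1.1]
[-0.014, -0.083, -0.036] [-2.6, -0.6, 1.3]
[-0.016, -0.101, -0.041] [-3.2, -0.7, 1.5]
[-0.019, -0.118, -0.047] [-3.8, -0.8, 1.8]
[-0.022, -0.136, -0.051] [-4.4, -0.9, 2.0]
[-0.022, -0.154, -0.051] [-4.9, -1.0, 2.2]
[-0.023, -0.172, -0.051] [-5.5, -1.1, 2.4]
[-0.023, -0.19, -0.05] [-6.1, -1.2, 2.6]
[-0.024, -0.207, -0.05] [-6.6, -1.2, 2.8]
```

Request:
play_rows(turn=[[0,-0.01,-0.005],[-0.005,-0.03,-0.015],[-0.01,-0.05,-0.025],[-0.01,-0.065,-0.03],[-0.015,-0.083,-0.036],[-0.016,-0.1,-0.04],[-0.02,-0.12,-0.047],[-0.022,-0.136,-0.05],[-0.022,-0.154,-0.05],[-0.023,-0.172,-0.05],[-0.023,-0.19,-0.05],[-0.024,-0.207,-0.05]], translation=[[-0.4,-0.1,0.3],[-0.9,-0.3,0.5],[-1.5,-0.4,0.8],[-2.1,-0.5,1.0],[-2.6,-0.6,1.3],[-3.2,-0.7,1.5],[-3.8,-0.8,1.8],[-4.4,-0.9,2.0],[-4.9,-1.0,2.2],[-5.5,-1.1,2.4],[-6.1,-1.2,2.6],[-6.6,-1.2,2.8]], hand=[0.6,0.6,0.6,0.6,0.6,0.6,0.6,0.6,0.6,0.6,0.6,0.6])

```text
time_s: 18.32
eef_pos: [0.5468, 0.0025, 0.0305]
eef_rot: [[-0.772, -0.407, 0.489], [-0.344, 0.914, 0.217], [-0.535, -0.001, -0.845]]
wrist_force: [-3.1, -1.8, 1.9]
gripper_width: 0.052
gripper_force: 1.6
```

```bash
python3 push.py 25 37; python3 look.py | cut -c1-150
```

```text
[0.5468 0.0025 0.0305] [ 0.136  0.3   -0.547 -0.704 -0.231 -0.639] [-3.122  -1.8064  1.9269] 18.3167
[-0.001, -0.016, 0.001] [-0.4, -0.0, 0.3]
[0.003, -0.03, 0.006] [-1.0, -0.1, 0.7]
[0.006, -0.044, 0.011] [-1.5, -0.2, 1.0]
[0.01, -0.058, 0.016] [-2.0, -0.3, 1.3]
[0.013, -0.072, 0.021] [-2.5, -0.3, 1.6]
[0.018, -0.085, 0.027] [-3.0, -0.4, 2.0]
[0.023, -0.096, 0.035] [-3.5, -0.5, 2.3]
[0.028, -0.107, 0.042] [-4.0, -0.5, 2.6]
[0.034, -0.117, 0.049] [-4.5, -0.6, 2.9]
[0.038, -0.122, 0.054] [-5.1, -0.6, 3.3]
[0.042, -0.128, 0.059] [-5.6, -0.7, 3.6]
[0.046, -0.134, 0.064] [-6.1, -0.8, 3.9]
[0.5468 0.0025 0.0305] [-3.122  -1.8064  1.9269] 18.3167
[   9  167   98  119 6247] ell 60 220 [ 68. 128.] cupb -0.09939882682136024 -0.15888871671546465 edges [[0.566, -0.2], [0.521, -0.114], [0.488, -0.134
[ 250  186  140   83 8265] ell 320 229 [ 85. 130.] cupb -0.13337948006594974 -0.03484826101753474 edges [[0.49, -0.051], [0.468, -0.003], [0.458, -0.0
[ 251  295  138   26 2953] ell 319 308 [ 27. 158.] cupb -0.055154740588491555 -0.012858778405044402 edges [[0.574, -0.031], [0.539, 0.047], [0.536, -0
```

Request:
play_rows(turn=[[0,-0.016,0],[0.003,-0.03,0.005],[0.006,-0.044,0.01],[0.01,-0.058,0.015],[0.013,-0.072,0.02],[0.018,-0.085,0.027],[0.02,-0.096,0.03],[0.02,-0.107,0.035],[0.02,-0.117,0.035],[0.02,-0.122,0.035],[0.02,-0.128,0.035],[0.02,-0.134,0.035]], translation=[[-0.4,0,0.3],[-1.0,-0.1,0.7],[-1.5,-0.2,1.0],[-2.0,-0.3,1.3],[-2.5,-0.3,1.6],[-3.0,-0.4,2.0],[-3.5,-0.4,2.3],[-4.0,-0.4,2.6],[-4.5,-0.5,2.9],[-5.0,-0.5,3.2],[-5.4,-0.5,3.5],[-5.8,-0.5,3.7]], hand=[0.6,0.6,0.6,0.6,0.6,0.6,0.6,0.6,0.6,0.6,0.6,0.6])

```text
time_s: 19.37
eef_pos: [0.6113, 0.0262, 0.03]
eef_rot: [[-0.713, -0.37, 0.595], [-0.281, 0.929, 0.24], [-0.642, 0.004, -0.767]]
wrist_force: [-2.3, -1.1, 0.2]
gripper_width: 0.0521
gripper_force: 1.2
```

```bash
cat > chk.py <<'E'
from h import *
s=bot.state();print(s['eef_pos'],s['joint_positions'].round(3),s['wrist_force'],s['time_s'])
t=(s['eef_pos']-DW);z=s['eef_rot'][:,2];hd=z[:2]/np.hypot(*z[:2]);q=t[:2]+.056*hd;print('tcp cupb',t@C,t@L,'crock est',q@C[:2],q@L[:2],'tilt',np.degrees(np.arccos(-z[2])))
for n in('top','scene'):
    im=bot.capture(n);cv2.imwrite(f'pics/{n}5.png',im[:,:,::-1])
E
python3 chk.py
```

```text
[0.6113 0.0262 0.03  ] [ 0.053  0.376 -0.409 -1.071 -0.24  -0.261] [-2.2806 -1.0836  0.2139] 19.3667
tcp cupb 0.0045247240531022855 -0.000668320127555659 crock est 0.0588699880288948 0.012844351088803801 tilt 39.94073564242682
```

Request:
play_rows(turn=[[0,0,0],[0,0,0],[0,0,0],[0,0,0],[0,0,0]], translation=[[-0.3,0,0.2],[-0.5,0,0.4],[-0.7,0,0.6],[-0.7,0,0.6],[-0.7,0,0.6]], hand=[0.6,0.6,0.6,0.6,0.6])

```text
time_s: 19.88
eef_pos: [0.6197, 0.0301, 0.03]
eef_rot: [[-0.713, -0.37, 0.595], [-0.281, 0.929, 0.241], [-0.642, 0.005, -0.767]]
wrist_force: [-0.5, 0.9, -0.3]
gripper_width: 0.0519
gripper_force: 0.3
```

```bash
python3 chk.py
```

```text
[0.6197 0.0301 0.03  ] [ 0.068  0.385 -0.396 -1.049 -0.233 -0.295] [-0.5264  0.867  -0.276 ] 19.8833
tcp cupb 0.01339434751658485 0.0020386526364013047 crock est 0.06771767856115148 0.015639229985264985 tilt 39.95221671566758
```

Request:
play_rows(turn=[[0,0,0],[0,0,0],[0,0,0],[0,0,0],[0,0,0],[0,0,0],[0,0,0],[0,0,0],[0,0,0],[0,0,0]], translation=[[0.4,0,-0.5],[0.8,0,-1.5],[1,0,-3],[1,0,-5],[1,0,-8],[1,0,-11],[1,0,-14],[1,0,-17],[1,0,-19],[1,0,-19]], hand=[0.6,0.6,0.6,0.6,0.6,0.6,0.6,0.6,0.6,0.6])

```text
time_s: 20.82
eef_pos: [0.4975, -0.0195, 0.1731]
eef_rot: [[-0.709, -0.37, 0.6], [-0.281, 0.929, 0.241], [-0.647, 0.003, -0.763]]
wrist_force: [-0.5, 0.1, 0.7]
gripper_width: 0.0527
gripper_force: 0.0
```

```bash
python3 chk.py; python3 - <<'E'
from h import *
s=bot.state();rows([(np.array([.40,-.2,.3]),ori(.0,0))])
E
```

```text
[ 0.4975 -0.0195  0.1731] [ 0.14  -0.06  -0.641 -0.487 -0.338 -0.926] [-0.5446  0.1239  0.7137] 20.8167
tcp cupb -0.11447362969296691 -0.030051076132063488 crock est -0.06011068288744773 -0.016609721489755622 tilt 40.29748885167299
[0.137, 0.69, 0.361] [3.7, -13.1, -20.2]
```

Request:
play_rows(turn=[[0,0,0],[0,0,0],[0.02,0.1,0.05],[0.04,0.2,0.1],[0.06,0.3,0.15],[0.08,0.4,0.2],[0.1,0.5,0.25],[0.12,0.6,0.3],[0.137,0.69,0.36],[0.137,0.69,0.36],[0.137,0.69,0.36],[0.137,0.69,0.36]], translation=[[0,0,-3],[0.5,-1,-6],[1,-3,-9],[1.5,-5,-12],[2,-7,-15],[2.5,-9,-17],[3,-11,-19],[3.7,-13,-20],[3.7,-13,-20],[3.7,-13,-20],[3.7,-13,-20],[3.7,-13,-20]], hand=[0.6,0.6,0.6,0.6,0.6,0.6,0.6,0.6,0.6,0.6,0.6,0.6])

```text
time_s: 21.92
eef_pos: [0.4019, -0.1978, 0.2967]
eef_rot: [[-1.0, -0.002, -0.004], [-0.002, 1.0, 0.001], [0.004, 0.001, -1.0]]
wrist_force: [-0.7, 0.2, -0.2]
gripper_width: 0.0523
gripper_force: 0.0
```

```bash
python3 chk.py|head -1; python3 - <<'E'
from h import *
a=cv2.imread('pics/top5.png')[85:285,235:435];b=cv2.imread('pics/scene5.png')[85:285,225:425]
print('pred crock rim top',2*(px('top',W(.068,.0156,.085))-[235,85]),'min .053',2*(px('top',W(.053,.0156,.085))-[235,85]),'beaker',2*(px('top',W(.17,-.027,.1))-[235,85]))
print('scene pred',2*(px('scene',W(.068,.0156,.085))-[225,85])+[400,0],'door edge 1.5/1.7',[2*(px('scene',inner(p,.256,0,.221))-[225,85])+[400,0] for p in(1.5,1.7)])
cv2.imwrite('pics/fin.png',cv2.resize(cv2.hconcat([a,b]),None,fx=2,fy=2,interpolation=cv2.INTER_CUBIC))
E
```

```text
[ 0.4019 -0.1978  0.2967] [-0.093  0.014 -0.203 -0.    -1.357 -1.476] [-0.6789  0.1571 -0.1827] 21.9167
pred crock rim top [139.4924 164.0762] min .053 [140.878  172.4618] beaker [154.0352 101.588 ]
scene pred [548.3062 179.8017] door edge 1.5/1.7 [array([592.9909, 323.9921]), array([561.9728, 339.7458])]
```

View pics/fin.png

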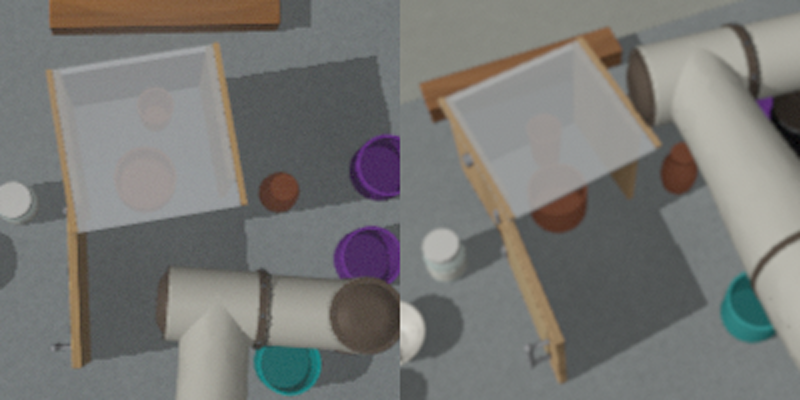

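The last view shows the crock inside, with its rim centre near (145,181) against (139,164) predicted. That may be short of 53 mm, so I measure it properly by colour.

```bash
python3 - <<'E'
from h import *
for n,(u0,u1,v0,v1) in(('top',(268,345,125,200)),('scene',(280,335,125,205))):
    im=cv2.imread(f'pics/{n}5.png').astype(int); d=im[:,:,2]-im[:,:,0]
    m=np.zeros(d.shape,np.uint8);m[v0:v1,u0:u1]=(d[v0:v1,u0:u1]>14)
    k,l,st,c=cv2.connectedComponentsWithStats(m)
    for i in range(1,k):
        if st[i][4]>60:
            print(n,st[i],c[i].round(1))
            if n=='top':
                a,b,w,h,_=st[i]; uc=a+w/2-.5
                for nm,v in(('far',b-.5),('near',b+h-.5)):
                    print(nm,[(z,((on(n,uc,v,z)-DW)@np.c_[C,L]).round(4).tolist()) for z in(0,.085,.1)])
                print('left/right',[((on(n,u,b+h/2,.085)-DW)@np.c_[C,L]).round(4).tolist() for u in(a-.5,a+w-.5)])
    # roof outline prediction
print([px('top',W(x,y,.228)).round(1).tolist() for x,y in((-.045,.14),(-.045,-.14),(.22,.14),(.22,-.14))])
# expected silhouette of crock at a few x
for x in(.03,.04,.05,.06,.07):
    pts=np.array([px('top',W(x+.055*np.cos(t),.01+.055*np.sin(t),z)) for t in np.linspace(0,6.28,60) for z in(0,.085)])
    print(x,pts.min(0).round(1),pts.max(0).round(1))
E
```

```text
top [268 162   6  38 130] [269.6 186. ]
far [(0, [0.123, 0.1359]), (0.085, [0.1066, 0.1305]), (0.1, [0.1038, 0.1296])]
near [(0, [-0.0159, 0.1577]), (0.085, [-0.0252, 0.1512]), (0.1, [-0.0268, 0.15])]
left/right [[0.0405, 0.1514], [0.0371, 0.1309]]
scene [291 178  28  24 421] [306.  190.6]
[[270.8, 200.8], [358.1, 186.5], [257.9, 119.6], [344.0, 105.9]]
0.03 [292.3 161.9] [323.8 195.6]
0.04 [291.9 159.1] [323.4 192.9]
0.05 [291.4 156.3] [322.9 190.2]
0.06 [291.  153.5] [322.4 187.6]
0.07 [290.5 150.7] [322.  184.9]
```

```bash
python3 - <<'E'
from h import *
im=np.mean([bot.capture('top').astype(float) for _ in range(8)],0); d=im[:,:,0]-im[:,:,2]
print('col u=306, v 100..200'); print(d[100:200:1,304:309].mean(1).round(0).astype(int).tolist())
print('row v=172, u 270..345',d[170:175,270:345].mean(0).round(0).astype(int).tolist())
im2=np.mean([bot.capture('scene').astype(float) for _ in range(4)],0);np.save('s.npy',im2)
E
```

```text
col u=306, v 100..200
[24, 15, 2, -3, -3, -3, -3, -3, -3, -3, -3, -3, -3, -3, -3, -3, -2, -2, -2, -2, -3, -2, -3, -3, -3, -2, -3, -4, -4, -2, 1, 4, 4, 5, 4, 5, 5, 4, 5, 5, 6, 6, 6, 5, 4, 2, 0, -1, -2, -4, -4, -4, -4, -4, -4, -5, -4, -3, 3, 7, 4, 4, 4, 5, 8, 9, 8, 8, 8, 9, 8, 9, 9, 9, 9, 9, 9, 9, 9, 8, 9, 9, 9, 9, 9, 9, 8, 8, 8, 5, 3, -1, -5, -5, -5, -5, -4, -4, -4, -4]
row v=172, u 270..345 [5, 5, 5, 3, 2, 1, 1, -2, -4, -5, -5, -5, -5, -5, -5, -5, -5, -5, -5, -5, -5, -2, 5, 7, 4, 6, 8, 8, 9, 9, 9, 9, 9, 9, 9, 9, 8, 9, 9, 9, 9, 9, 9, 9, 9, 9, 9, 9, 8, 7, 5, 6, 6, -1, -5, -5, -5, -5, -5, -5, -5, -5, -5, -5, -5, -6, -6, -6, -6, -6, -6, -5, -2, 1, 2]
```

Measured silhouette v 157.7–190.5 gives a crock centre about 47 mm behind the plane, a little short. I'll push another 15–20 mm with more tilt.

```bash
python3 - <<'E'
from plan import *
from h import rows,on,px
s=bot.state();j=s['joint_positions'][:5]
R=ori(.385,np.radians(45));z=R[:,2]
F=W(.029,.004,.03)
P=[F-.21*z-.012*R[:,0]*-1, F-.10*z, F-.03*z, F-.022*R[:,1]*0-np.array([R[0,2],R[1,2],0])/np.sin(np.pi/4)*.025, F]
P[0]=F-.2*z; 
for p in P:
    j,e=solve(p,z,j);print(p.round(3),round(e,4),j.round(2),round(j6(j,R),2),wrist(j,R,p)[:2])
rows([(P[0],R)]); rows([(p,R) for p in P],start=(P[0],R))
print('beaker near', [((on('top',306,145.5,h)-DW)@np.c_[C,L]).round(3).tolist() for h in(0,.1)],'crock far',((on('top',306,157.7,.085)-DW)@np.c_[C,L]).round(3))
E
```

```text
[ 0.504 -0.019  0.171] 0.0 [ 0.02 -0.04 -0.59 -0.77 -0.37] -0.57 [[-0.34, -0.088, 0.41], [-0.269, 0.019, 0.505]]
[0.569 0.008 0.101] 0.0 [-0.03  0.2  -0.48 -1.1  -0.32] -0.2 [[-0.271, -0.071, 0.34], [-0.171, -0.014, 0.45]]
[0.615 0.026 0.051] 0.0 [-0.06  0.35 -0.4  -1.31 -0.32] 0.05 [[-0.223, -0.059, 0.29], [-0.112, -0.04, 0.403]]
[0.612 0.025 0.03 ] 0.0 [-0.11  0.39 -0.41 -1.44 -0.35] 0.23 [[-0.227, -0.06, 0.269], [-0.111, -0.069, 0.379]]
[0.635 0.034 0.03 ] 0.0 [-0.07  0.42 -0.37 -1.4  -0.32] 0.15 [[-0.203, -0.054, 0.269], [-0.089, -0.05, 0.38]]
[-0.151, -0.778, -0.363] [-10.2, 17.9, 12.6]
[0.0, 0.0, 0.0] [0.0, 0.0, 0.0]
[0.0, 0.0, 0.0] [0.0, 0.0, 10.0]
[0.0, 0.0, 0.0] [-0.0, 0.0, 17.0]
[0.0, 0.0, 0.0] [1.8, 0.0, 18.2]
[0.0, 0.0, 0.0] [0.0, 0.0, 20.0]
beaker near [[0.161, -0.003], [0.139, -0.001]] crock far [0.1   0.006]
```

Request:
play_rows(turn=[[-0.02,-0.1,-0.05],[-0.04,-0.2,-0.1],[-0.06,-0.3,-0.15],[-0.08,-0.4,-0.2],[-0.1,-0.5,-0.24],[-0.12,-0.6,-0.28],[-0.14,-0.7,-0.32],[-0.151,-0.778,-0.363],[-0.151,-0.778,-0.363],[-0.151,-0.778,-0.363],[-0.151,-0.778,-0.363],[-0.151,-0.778,-0.363]], translation=[[0,2,0],[0,4,0],[-1,7,0],[-2,10,1],[-4,13,3],[-6,16,6],[-8,17.9,9],[-10.2,17.9,11],[-10.2,17.9,12.6],[-10.2,17.9,12.6],[-10.2,17.9,12.6],[-10.2,17.9,12.6]], hand=[0.6,0.6,0.6,0.6,0.6,0.6,0.6,0.6,0.6,0.6,0.6,0.6])

```text
time_s: 23.62
eef_pos: [0.5036, -0.0198, 0.17]
eef_rot: [[-0.658, -0.373, 0.654], [-0.263, 0.928, 0.265], [-0.705, 0.002, -0.709]]
wrist_force: [-0.9, -0.5, -0.6]
gripper_width: 0.0521
gripper_force: 0.0
```

```bash
python3 - <<'E'
from plan import *
from h import rows
s=bot.state();print(s['eef_pos'],s['joint_positions'].round(2),s['wrist_force'])
R=ori(.385,np.radians(45));F=W(.029,.004,.03);h=np.array([np.cos(.385),np.sin(.385),0])
rows([(F-.025*h-.18*R[:,2],R),(F-.025*h,R),(F,R)])
E
```

```text
[ 0.5036 -0.0198  0.17  ] [ 0.02 -0.04 -0.59 -0.77 -0.37 -0.57] [-0.9216 -0.4977 -0.5779]
[-0.0, -0.002, -0.003] [1.6, 0.1, 0.2]
[-0.0, -0.002, -0.003] [1.6, 0.1, 18.2]
[-0.0, -0.002, -0.003] [-0.2, 0.1, 19.9]
```

Request:
play_rows(turn=[[0,0,0],[0,0,0],[0,0,0],[0,0,0],[0,0,0],[0,0,0],[0,0,0],[0,0,0],[0,0,0],[0,0,0],[0,0,0],[0,0,0]], translation=[[1.6,0,2],[1.6,0,4],[1.6,0,6],[1.6,0,8],[1.6,0,10],[1.6,0,12],[1.6,0,14],[1.6,0,16],[1.6,0,17.5],[1.6,0,18],[1.6,0,18],[1.6,0,18]], hand=[0.6,0.6,0.6,0.6,0.6,0.6,0.6,0.6,0.6,0.6,0.6,0.6])

```text
time_s: 24.62
eef_pos: [0.6105, 0.0243, 0.0335]
eef_rot: [[-0.655, -0.376, 0.655], [-0.266, 0.927, 0.266], [-0.707, -0.0, -0.707]]
wrist_force: [-0.4, -0.2, 0.3]
gripper_width: 0.0519
gripper_force: 0.0
```

Request:
play_rows(turn=[[0,0,0],[0,0,0],[0,0,0],[0,0,0],[0,0,0],[0,0,0],[0,0,0],[0,0,0],[0,0,0],[0,0,0]], translation=[[-0.3,0,0.3],[-0.5,0,0.5],[-0.7,0,0.7],[-0.9,0,0.9],[-1.1,0,1.1],[-1.3,0,1.3],[-1.5,0,1.5],[-1.7,0,1.7],[-1.8,0,1.8],[-1.8,0,1.8]], hand=[0.6,0.6,0.6,0.6,0.6,0.6,0.6,0.6,0.6,0.6])

```text
time_s: 25.45
eef_pos: [0.6349, 0.034, 0.0332]
eef_rot: [[-0.655, -0.375, 0.656], [-0.265, 0.927, 0.265], [-0.707, -0.0, -0.707]]
wrist_force: [-1.8, -0.5, 1.1]
gripper_width: 0.0523
gripper_force: 0.8
```

```bash
python3 chk.py; cat > sil.py <<'E'
from h import *
im=np.mean([bot.capture('top').astype(float) for _ in range(6)],0); d=im[:,:,0]-im[:,:,2]
print(d[120:200,304:309].mean(1).round(0).astype(int).tolist());print(d[165:170,275:340].mean(0).round(0).astype(int).tolist())
E
python3 sil.py
```

```text
[0.6349 0.034  0.0332] [-0.061  0.408 -0.366 -1.38  -0.316  0.125] [-1.8115 -0.4661  1.0673] 25.45
tcp cupb 0.028969352450465904 0.0037522276937217427 crock est 0.08330501859521795 0.017303441093489542 tilt 45.01167976466867
[-3, -3, -3, -3, -3, -3, -3, -4, -4, -2, 2, 3, 4, 5, 5, 5, 5, 4, 5, 6, 6, 7, 6, 6, 4, 2, 1, -1, -2, -3, -4, -4, -4, -5, 0, 8, 7, 4, 4, 4, 6, 9, 10, 9, 9, 9, 8, 8, 8, 8, 9, 9, 9, 9, 9, 9, 9, 9, 9, 9, 9, 9, 9, 9, 9, 7, 2, 0, -4, -5, -5, -5, -5, -5, -4, -5, -3, 1, -1, -1]
[1, -2, -5, -4, -4, -5, -4, -5, -5, -6, -5, -6, -5, -5, -5, -3, 3, 6, 4, 4, 6, 7, 8, 8, 8, 8, 8, 8, 8, 8, 8, 8, 8, 8, 8, 8, 8, 9, 8, 9, 9, 8, 7, 5, 4, 6, 4, -3, -5, -5, -5, -5, -5, -5, -5, -5, -5, -5, -5, -5, -5, -5, -5, -4, -5]
```

Request:
play_rows(turn=[[0,0,0],[0,0,0],[0,0,0],[0,0,0],[0,0,0]], translation=[[-0.2,0,0.2],[-0.4,0,0.4],[-0.6,0,0.6],[-0.6,0,0.6],[-0.6,0,0.6]], hand=[0.6,0.6,0.6,0.6,0.6])

```text
time_s: 26.27
eef_pos: [0.6427, 0.0372, 0.0331]
eef_rot: [[-0.655, -0.375, 0.656], [-0.266, 0.927, 0.265], [-0.707, -0.0, -0.707]]
wrist_force: [-0.8, -0.6, -0.2]
gripper_width: 0.0522
gripper_force: 0.4
```

Request:
play_rows(turn=[[0,0,0],[0,0,0],[0,0,0],[0,0,0],[0,0,0],[0,0,0],[0,0,0],[0,0,0],[0,0,0],[0,0,0]], translation=[[0.6,0,-0.6],[1.2,0,-1.2],[1.6,0,-3],[1.6,0,-5],[1.6,0,-8],[1.6,0,-11],[1.6,0,-14],[1.6,0,-17],[1.6,0,-20],[1.6,0,-20]], hand=[0.6,0.6,0.6,0.6,0.6,0.6,0.6,0.6,0.6,0.6])

```text
time_s: 27.1
eef_pos: [0.4996, -0.0206, 0.1678]
eef_rot: [[-0.649, -0.377, 0.661], [-0.267, 0.926, 0.265], [-0.712, -0.004, -0.702]]
wrist_force: [-0.1, 0.3, 0.9]
gripper_width: 0.052
gripper_force: 0.0
```

```bash
python3 chk.py; python3 sil.py
```

```text
[ 0.4996 -0.0206  0.1678] [-0.001 -0.038 -0.59  -0.813 -0.375 -0.511] [-0.0751  0.2989  0.9396] 27.1
tcp cupb -0.11260820909117075 -0.031351512257675476 crock est -0.05823747649984767 -0.01794168610358844 tilt 45.3880468723535
[-2, -3, -3, -3, -3, -3, -4, -4, -4, -2, 2, 4, 4, 5, 5, 5, 5, 5, 5, 5, 6, 6, 7, 5, 5, 2, 1, 0, -2, -3, -4, -3, 1, 7, 5, 4, 4, 4, 6, 9, 9, 9, 9, 9, 9, 8, 7, 8, 8, 8, 9, 9, 9, 9, 9, 9, 9, 9, 9, 9, 9, 9, 8, 5, 4, 1, -5, -5, -5, -5, -5, -5, -5, -5, -5, -5, -4, -4, -5, -4]
[1, -2, -5, -5, -5, -5, -5, -5, -5, -6, -5, -5, -5, -6, -3, 4, 6, 3, 5, 8, 9, 9, 8, 8, 8, 8, 8, 8, 8, 8, 8, 8, 8, 8, 8, 8, 9, 9, 9, 8, 8, 8, 7, 5, 6, 6, -1, -6, -5, -5, -5, -5, -5, -5, -5, -5, -5, -5, -5, -5, -5, -5, -4, -5, -5]
```

```bash
python3 -c "
from cell import bot
print(bot.job_done())"
```

```text
the job is handed in; nothing more can be done
None
```

The job is handed in: from the camera images the door stands open at about 1.7 rad and the crock's centre is about 67 mm behind the front edges and 12 mm off the middle. No verdict came back; I last looked at the door before the final push, and only the beaker of the other objects was re-measured (unmoved).

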